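Put the thumb plane away in its hasped case

TASK

Put the little wooden hand plane away in its wooden case: push the steel hasp off the catch, raise the lid, and set the plane down gently inside, flat on its sole. Then close the lid fully and swing the hasp back up over the catch until it lies flat against the front of the lid; leave the other things on the bench alone.

Things in the scene. Friction and masses are not known exactly. Their poses are not given: they have to be found in the camera images.
- case: Wooden case fixed to the bench, 150 deep (its x) by 200 wide (its y), rim 68 mm high, walls 10 mm, inner floor 10 mm up. Origin: centre of its underside, z up. Its front, with the hasp, faces its own -x. The lid is hinged on its +x rim. Inside is empty: 130 x 180 mm, 58 mm deep.
- lid (a joint): Angle of the lid (rad): 0 shut, grows as its front edge rises, stop at 1.62 (just past upright). The lid is a 150 x 200 board 16 mm thick, 0.22 kg, whose underside lies on the rim when shut (top at 84 mm). A stiff hinge (about 0.28 N m friction): it stays at any angle where it is left. It cannot rise while the hasp is over the catch (hasp under about 0.35 rad).
- lid_hinge (a point): Middle of the lid's hinge line, which runs along the case's y: at x +75, y 0, z 68 mm in the case's frame. Fixed to the case.
- lid_knob (a point): Centre of the top of the lid's knob, a dark wood block 26 (case x) by 16 (case y) mm standing 34 mm on the lid's top near its front edge, 50 mm to the case's +y of its middle. With the lid shut: x -53, y +50, z 118 mm in the case's frame. Moves with the lid.
- catch (a point): Root of the catch on the lid's front edge, where it leaves the wood: a steel staple 12 mm wide that stands 20 mm out to the case's -x. With the lid shut: x -75, y -50, z 76 mm in the case's frame. Moves with the lid.
- hasp (a joint): Angle of the hasp (rad): 0 upright, flat against the front of case and lid with the catch through its slot; grows as it swings out and down, away from the case; stop at 0.85. It stays where it is left (about 0.05 N m friction).
- hasp_hinge (a point): Middle of the hasp's hinge line, which runs along the case's y: at x -79, y -50, z 30 mm in the case's frame. Fixed to the case.
- hasp_tip (a point): Centre of the hasp's free end. The hasp is a steel strap 34 wide, 4 thick and 86 mm long from hinge to this point, with a slot 20 wide from 33 to 59 mm up, and a 10 mm rolled edge at its end. Upright, this point is at z 116 mm, 32 mm above the top of the shut lid, so it can be pushed from behind over the lid or from in front. Moves with the hasp.
- plane: Small wooden hand plane: pale wood body 90 long (its x), 40 wide (its y), 30 mm high, with a slanted steel iron and dark wedge standing up out of it to 46 mm, a thin brass bar across; 0.25 kg. Origin: centre of its sole, z up.
- sander: Bystander: plain sanding block 95 x 50 x 30 mm, wood on a cork sole, nothing standing on it. Origin: centre of its underside.
- disc: Bystander: black grinding disc 100 mm across, 10 mm thick with a 16 mm high hub. Origin: centre of its underside.
- driver: Bystander: screwdriver lying on the bench, about 200 mm long.
- pot: Bystander: dark steel pot 90 mm across, 75 mm high. Origin: centre of its underside.
- glue: Bystander: jar 64 mm across, 90 mm high. Origin: centre of its underside.
- wedge: Bystander: wooden offcut 110 x 35 x 20 mm. Origin: centre of its underside.
- bobbin: Bystander: turned dark wood foot, 48 mm across, 52 mm high. Origin: centre of its underside.
Things that resemble listed ones, but are neither listed nor needed, are in the scene too. Leave any blue or red look-alike of the plane alone.

How it is judged:
On the way, in this order (a step that is already met when the one before it is completed fails the run):
1. the hasp is swung off the catch (past 0.35 rad) with the lid still down (value of joint hasp above 0.35 rad and value of joint lid below 0.1 rad), for 0.2 s.
2. the lid is raised past 0.9 rad (value of joint lid above 0.9 rad), for 0.2 s.
3. the plane lies inside on its sole, let go and still, the lid still up (x of plane in the frame of case between -0.066 and 0.066 m and y of plane in the frame of case between -0.091 and 0.091 m and z of plane in the frame of case between 0 and 0.02 m and angle between plane's own z axis and vertical below 0.12 rad and linear speed of plane below 0.02 m/s and contact force between the fingers and plane below 0.1 N and value of joint lid above 0.5 rad), for 0.2 s.
4. the lid is shut again over the plane (under 0.03 rad) (value of joint lid below 0.03 rad and x of plane in the frame of case between -0.066 and 0.066 m and y of plane in the frame of case between -0.091 and 0.091 m and z of plane in the frame of case between 0 and 0.02 m and angle between plane's own z axis and vertical below 0.12 rad), for 0.2 s.
At the end, for the whole second after the job is handed in: The plane lies inside the case, sole down (within 0.12 rad of level, origin under 20 mm above the case's underside), let go and still; the lid is shut (under 0.03 rad) and the hasp is up over the catch (under 0.1 rad). The other things are where they were, to 30 mm (all of step 4 and value of joint hasp below 0.1 rad and value of joint lid above -0.03 rad and linear speed of plane below 0.02 m/s and contact force between the fingers and plane below 0.1 N); the robot touches nothing.
It fails at once if the plane is dropped or thrown into the case (faster than 0.7 m/s inside it) (horizontal distance between plane and case below 0.09 m and height (world z) of plane below 0.068 m and linear speed of plane above 0.7 m/s).
It fails at once if one of the other things on the bench is pushed away (more than 30 mm) (distance of any of sander, disc, driver, pot, glue, wedge, bobbin from where it was at the start of the episode above 0.03 m).
It also fails if it takes over 72 s, if anything falls off the work surface, if the arm or the gripper's body presses on something with over 40 N, if the wrist force passes 120 N, or if a joint passes its speed limit or range.

ROBOT

A 6-joint arm with a two-finger parallel gripper is mounted at the origin on the work surface. World frame = base frame: x ahead of the robot, y to its left, z up, the work surface at z = 0. Lengths are in m, angles in rad, forces in N, time in s.
With the tool pointing down it reaches from about 0.25 to 0.725 m from the base axis. Payload 4 kg.
Tool frame: the origin (TCP) lies at the very end of the fingers, on their centre line; the grasp point (between the pads) lies 19 mm behind it; z points along the fingers, y is the line along which they close (so a half turn about z gives the same grasp; the last joint's range is limited). The gripper opens to 85 mm and grips with 20 to 120 N. Pads are 22 mm wide; open, the fingers measure 114 mm over their backs; the gripper's body (76 mm by 85 mm) begins 54 mm behind the grasp point. The pads swing forward as they close: fully open they stand 13 mm farther back than shut.
Start: joints at [1.322, 0.241, 0.005, 1.335, 0, 1.571], TCP at [0.123, 0.485, 0.204] pointing down, gripper open.
Joint ranges: [-2.72, 2.72], [-1.05, 1.87], [-1.09, 1.28], [-1.99, 2.15], [-1.42, 1.44], [-3.14, 3.14]. Speed limits (rad/s): [2.79, 2.79, 3.14, 3.14, 3.14, 3.14].

INTERFACE

Orientations are given as a unit quaternion [x, y, z, w].
In Python, from workcell import monitor, viewer, job gives the robot as it stands.
- The arm moves only by the tool arm_command, never from a script. Its argument "increments" is a list of rows, each an object of numbers: "dx", "dy", "dz": the shift along the tool's x, y, z in cm; "wx", "wy", "wz": the turn, a rotation vector about the tool's x, y, z in rad; "grip": the finger opening in cm, from 0 to 8.54. In form: [{"dx": .., "dy": .., "dz": .., "wx": .., "wy": .., "wz": .., "grip": ..}, ...]. A call has 1 to 10 rows; each row is the pose to reach, as a shift and turn from the pose commanded when the call began, along the tool's axes at that moment; what a row does not reach only later rows make up. A row lasts 1/10 s, in which the tool goes at most 50 mm and 8.59 degrees, less where a joint would pass 70% of its speed; a pose out of reach is approached as far as the arm can. A call with a gripper value outside its range is refused whole. The fingers move at their own pace and stop on an object; the grip force is fixed at half the most. Time passes only in rows, so rows that repeat a pose let the fingers close. It gives the time, the measured TCP pose, the force, the opening and the grip force at its end, in the units of the state.
- monitor.get_obs(): the state, without advancing time (a new reading comes with each control period).
- viewer.camera(name): name is "scene" or "top" or "wrist"; returns (picture, depth): 480x640x3 uint8, red, green, blue; 480x640 float32, m along the optical axis (not along the pixel's ray), 0 where there is no reading.
- viewer.get_calibration(name): a dict with "fovy" (degrees; the focal length in pixels is half the picture's height over the tangent of half this angle, whatever the lens; pixels are square), "cx", "cy" (the principal point, pixels), "view" (4x4, takes a point from world to camera coordinates). Camera axes: x right, y up, looking along -z (the intrinsics and any distortion apply to the point x, -y, -z); pixel columns grow to the right and rows downward; lengths in m; the calibration is good to about 2 mm. A picture is of the moment at which its call begins: read the wrist's pose just before it. get_calibration takes no time and is no camera call; for the wrist camera it gives the pose at the moment of the call.
- job.job_done(): hands the job in; it is judged then, once.
The state is a dict: "clock": time; "joint_pos": joint angles; "joint_vel": joint speeds; "tau": joint torques, N m; "eef_pos": TCP position; "tool_rot": TCP orientation; "ft_force": force on the tool from outside, world axes, zero at the start; "ft_torque": the same for the moment, N m; "grip_width": finger opening in m; "grasp_force": force on a finger pad.
Only numpy, scipy, OpenCV 4.12 (cv2) and the standard library are available. Lean on these libraries where they do the work, as an engineer would, in place of code of your own. Each camera call takes 0.05 s, during which the arm holds its last target. There are 200 camera calls.

## Working session

There is one attempt and no reset: what is moved stays moved. The work goes in short steps, Python scripts to look and compute and a tool call to move; the robot and the scene stay as the last step left them, time stands still between calls to the robot, and variables do not carry over. Pictures are saved under pics/ and viewed, at most 10 in all, crops included, and the job is handed in when it is done.

Besides the shell and the picture viewer there is one more tool, called as name(argument=value, ...) on one line, values as JSON. arm_command: Moves the arm, as the interface text tells. Its arguments: {"type":"object","properties":{"increments":{"type":"array","items":{"type":"object","properties":{"dx":{"type":"number"},"dy":{"type":"number"},"dz":{"type":"number"},"wx":{"type":"number"},"wy":{"type":"number"},"wz":{"type":"number"},"grip":{"type":"number"}}}}},"required":["increments"]}

```bash
mkdir -p pics; ls
python3 - <<'E'
from workcell import monitor, viewer, job
import cv2,numpy as np
o=monitor.get_obs();print(o)
for n in("scene","top"):
    p,d=viewer.camera(n);cv2.imwrite(f"pics/{n}0.png",p[:,:,::-1]);np.savez(f"{n}0.npz",p=p,d=d)
    print(n,viewer.get_calibration(n),(d>0).mean())
E
```

```text
pics
{'clock': 0.0, 'joint_pos': array([ 1.32197995e+00,  2.41400697e-01,  3.71938894e-03,  1.33519750e+00,
       -2.82512311e-05,  1.57080192e+00]), 'joint_vel': array([-0.0013459 ,  0.0007809 ,  0.00105355, -0.0001087 , -0.00067315,
       -0.00023951]), 'tau': array([-1.25296236e-03, -3.72313607e+01,  2.52410227e+01,  1.68492511e-02,
        3.37862934e-05,  7.83616116e-06]), 'eef_pos': array([0.12296725, 0.48392972, 0.20261731]), 'tool_rot': array([ 1.24090211e-01,  9.92270394e-01, -1.03494540e-03, -1.15185525e-04]), 'ft_force': array([ 0.02348882, -0.60816393,  0.56720779]), 'ft_torque': array([ 0.04081742, -0.0541235 , -0.01673548]), 'grasp_force': 0.0, 'grip_width': 0.0856005694300138}
scene {'fovy': 55.001628726507995, 'cx': 308.9836528711296, 'cy': 238.81895257021773, 'view': array([[ 0.84763865,  0.53041584,  0.01295208, -0.4483743 ],
       [-0.3818094 ,  0.59284174,  0.70905588,  0.12045264],
       [ 0.36841594, -0.6059684 ,  0.70503333, -1.29523209],
       [ 0.        ,  0.        ,  0.        ,  1.        ]])} 0.995908203125
top {'fovy': 55.80922215706408, 'cx': 325.15983486953223, 'cy': 234.07828136047954, 'view': array([[-0.11743381, -0.99307367,  0.00373907,  0.06634397],
       [ 0.96870397, -0.1137213 ,  0.22063563, -0.51823396],
       [-0.21868222,  0.02953214,  0.97534914, -0.97223223],
       [ 0.        ,  0.        ,  0.        ,  1.        ]])} 0.996025390625
```

View pics/scene0.png

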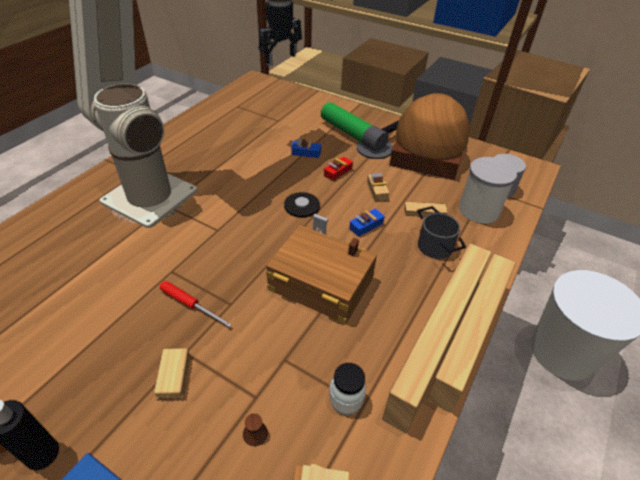

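View pics/top0.png

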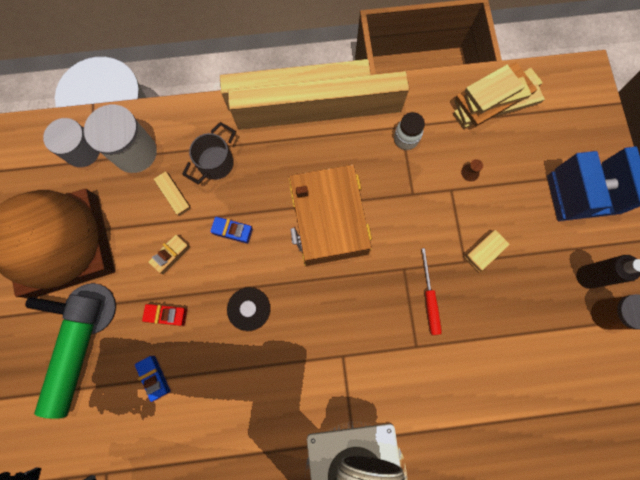

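The scene view shows the case with its hasp (320,222) and knob (353,246). In the top view the lid is at (330,213), knob at (302,190), hasp at (297,238), pale plane at (168,253), disc at (248,308), blue look-alike at (231,229) and red at (164,314). The case front faces left in the top view, which is world +y.

```bash
cat > h.py <<'E'
from workcell import monitor, viewer, job
import cv2,numpy as np
from scipy.spatial.transform import Rotation as R
def cloud(d,c):
    f=240/np.tan(np.radians(c["fovy"]/2)); v,u=np.mgrid[:480,:640]
    P=np.stack([(u-c["cx"])/f*d,-(v-c["cy"])/f*d,-d],-1)
    V=c["view"]; return (P-V[:3,3])@V[:3,:3]
def proj(p,c):
    f=240/np.tan(np.radians(c["fovy"]/2)); q=c["view"][:3,:3]@p+c["view"][:3,3]
    return c["cx"]-f*q[0]/q[2], c["cy"]+f*q[1]/q[2]
def ray(u,v,c,z):
    f=240/np.tan(np.radians(c["fovy"]/2)); V=c["view"]
    r=np.array([(u-c["cx"])/f,-(v-c["cy"])/f,-1])@V[:3,:3]; o=-V[:3,3]@V[:3,:3]
    return o+r*(z-o[2])/r[2]
def rect(P):
    (c,s,a)=cv2.minAreaRect((P[:,:2]*1000).astype(np.float32)); return np.round(c,1),np.round(s,1),round(a,1)
E
python3 - <<'E'
from h import *
for n in("scene","top"):
    z=np.load(n+"0.npz");c=viewer.get_calibration(n);P=cloud(z["d"],c);p=z["p"].astype(int);np.save(n+"P.npy",P)
    print(n,"tcp px",proj(np.array([.123,.484,.203]),c))
    pts={"scene":[(320,270),(352,246),(320,222),(379,187),(300,204),(470,300)],"top":[(335,215),(302,190),(296,238),(168,253),(248,310),(440,310),(231,229),(164,315),(170,193)]}[n]
    for u,v in pts: print(u,v,P[v,u].round(4))
    X,Y,Z=P[...,0],P[...,1],P[...,2]
    c0=P[215,335] if n=="top" else P[270,320]
    near=np.hypot(X-c0[0],Y-c0[1])<.17
    m=near&(Z>.076)&(Z<.09)
    k,l,st,_=cv2.connectedComponentsWithStats(m.astype(np.uint8)); b=1+st[1:,4].argmax()
    q=P[l==b];print("lid",rect(q),np.median(q[:,2]),len(q))
    m=near&(Z>.095)&(Z<.15);k,l,st,_=cv2.connectedComponentsWithStats(m.astype(np.uint8))
    for i in range(1,k):
        if st[i,4]>8: q=P[l==i];print(" above",st[i],rect(q),q[:,2].max().round(4),q.mean(0).round(4))
    c0=P[253,168] if n=="top" else P[187,379]
    for lo,hi in((.015,.033),(.034,.06)):
        m=(np.hypot(X-c0[0],Y-c0[1])<.075)&(Z>lo)&(Z<hi);k,l,st,_=cv2.connectedComponentsWithStats(m.astype(np.uint8))
        for i in range(1,k):
            if st[i,4]>8: q=P[l==i];print(" plane",lo,st[i],rect(q),q[:,2].max().round(4))
E
```

```text
scene tcp px (np.float64(281.07248960268515), np.float64(72.74199468756501))
320 270 [ 0.5825 -0.0428  0.0847]
352 246 [0.618 0.032 0.114]
320 222 [0.5155 0.0671 0.1067]
379 187 [0.5382 0.3544 0.0284]
300 204 [0.3848 0.184  0.0169]
470 300 [ 8.804e-01  1.297e-01 -8.000e-04]
lid (array([567.6,  -6.5]), array([201.4, 165.3]), 2.9) 0.08313106443681098 4663
 above [313 214  15  15 147] (array([512.8,  70.1]), array([33.8, 12.8]), 5.7) 0.1235 [0.5137 0.0679 0.1101]
 above [348 237  11  16 121] (array([614.8,  43.5]), array([15.6, 28.1]), 2.9) 0.1196 [0.6162 0.0393 0.1112]
 plane 0.015 [367 174  22  25 237] (array([527.6, 365.5]), array([40.4, 91.9]), 43.1) 0.0329
 plane 0.034 [371 173  15  13 118] (array([520.3, 374. ]), array([38.4, 46.4]), 41.0) 0.0462
top tcp px (np.float64(78.65302553866675), np.float64(469.8412845924688))
335 215 [ 0.557  -0.0209  0.0854]
302 190 [0.6129 0.0457 0.1178]
296 238 [0.5075 0.0698 0.1189]
168 253 [0.5265 0.3703 0.0301]
248 310 [0.3761 0.1995 0.0162]
440 310 [ 0.3252 -0.2403 -0.0025]
231 229 [0.5647 0.2206 0.0367]
164 315 [0.3848 0.38   0.045 ]
170 193 [0.6758 0.3634 0.0177]
lid (array([567.8,  -8.7]), array([202.7, 155.6]), 2.7) 0.08324540284526774 5660
 above [296 186  13  11 112] (array([614.2,  46.6]), array([17.6, 25.7]), 4.3) 0.1219 [0.6119 0.0466 0.1134]
 above [291 229   8  17  91] (array([512. ,  73.4]), array([34. , 11.2]), 4.1) 0.1239 [0.5111 0.073  0.1163]
 plane 0.015 [149 235  40  39 499] (array([525.2, 371.3]), array([41., 90.]), 41.2) 0.0329
 plane 0.034 [163 244  15  13  57] (array([532.3, 363.3]), array([39.9,  7.8]), 40.3) 0.0427
 plane 0.034 [152 250  18  17 163] (array([516.9, 382.8]), array([31.3, 30.4]), 43.7) 0.0477
```

Both views agree: lid top 83 mm (expected 84), knob and hasp at the right heights, and plane 41 x 90 mm with its body top about 30 mm. That puts the case centre at about (0.567, -0.009), with its y axis 2.8° from world x. Next is a helper that computes increments.

```bash
cat >> h.py <<'E'
C0=np.array([.5673,-.0093,0]); th=np.radians(2.8)
CX=np.array([np.sin(th),-np.cos(th),0]); CY=np.array([np.cos(th),np.sin(th),0])
def cw(x,y,z): return C0+(x*CX+y*CY)/1000+[0,0,z/1000]
def rot(yawdeg,tilt=0):
    "tool down, tool y at yaw; then tilt (rad) about the world direction of case y (lid-opening sense)"
    a=np.radians(yawdeg); y=np.array([np.cos(a),np.sin(a),0]); z=np.array([0,0,-1.]); x=np.cross(y,z)
    return R.from_rotvec(CY*tilt)*R.from_matrix(np.stack([x,y,z],1))
def inc(p,r,o=None,base=None):
    if base is None:
        o=o or monitor.get_obs(); base=(o["eef_pos"],R.from_quat(o["tool_rot"]))
    print("d cm",(base[1].inv().apply(p-base[0])*100).round(2),"w",(base[1].inv()*r).as_rotvec().round(3))
E
python3 - <<'E'
from h import *
t=cw(-50,-50,200);print(t);inc(t,rot(2.8))
E
```

```text
[0.5149172  0.03819782 0.2       ]
d cm [-48.97 -33.56   0.33] w [-2.000e-03  1.000e-03  1.273e+00]
```

arm_command(increments=[{"dx":-25,"dy":-17,"dz":0,"wx":0,"wy":0,"wz":0.65,"grip":0},{"dx":-25,"dy":-17,"dz":0,"wz":0.65,"grip":0},{"dx":-25,"dy":-17,"dz":0,"wz":0.65,"grip":0},{"dx":-25,"dy":-17,"dz":0,"wz":0.65,"grip":0},{"dx":-25,"dy":-17,"dz":0,"wz":0.65,"grip":0},{"dx":-49,"dy":-33.6,"dz":0.3,"wz":1.273,"grip":0},{"dx":-49,"dy":-33.6,"dz":0.3,"wz":1.273,"grip":0},{"dx":-49,"dy":-33.6,"dz":0.3,"wz":1.273,"grip":0},{"dx":-49,"dy":-33.6,"dz":0.3,"wz":1.273,"grip":0},{"dx":-49,"dy":-33.6,"dz":0.3,"wz":1.273,"grip":0}])

```text
validation failed for argument at $.in...
```

Run:
```python
from h import *
o=monitor.get_obs();print(o["clock"],o["eef_pos"],o["joint_pos"].round(2),o["ft_force"]);inc(cw(-50,-50,200),rot(2.8));inc(cw(-50,-50,97),rot(2.8))
```

```text
0.1 [0.12295936 0.48401736 0.20271244] [ 1.32  0.24  0.    1.34 -0.    1.57] [0.55459241 0.59952837 0.15479821]
d cm [-48.97 -33.56   0.33] w [-2.000e-03  1.000e-03  1.273e+00]
d cm [-48.97 -33.54  10.63] w [-2.000e-03  1.000e-03  1.273e+00]
```

arm_command(increments=[{"dx":-5,"dy":-3.4,"dz":0,"wx":0,"wy":0,"wz":0.13,"grip":0},{"dx":-10,"dy":-6.8,"dz":0,"wx":0,"wy":0,"wz":0.26,"grip":0}])

```text
clock: 0.3
eef_pos: [0.1893, 0.4092, 0.2026]
tool_rot: [0.252, 0.968, -0.001, 0.0]
ft_force: [1.0, 0.6, 0.1]
grip_width: 0.059
grasp_force: 0.0
```

Run:
```python
from h import *
inc(cw(-50,-50,200),rot(2.8))
```

```text
d cm [-46.54 -16.47   0.3 ] w [-1.000e-03  1.000e-03  1.012e+00]
```

arm_command(increments=[{"dx":-23,"dy":-8.2,"dz":0,"wx":0,"wy":0,"wz":0.5,"grip":0},{"dx":-23,"dy":-8.2,"dz":0,"wx":0,"wy":0,"wz":0.5,"grip":0},{"dx":-23,"dy":-8.2,"dz":0,"wx":0,"wy":0,"wz":0.5,"grip":0},{"dx":-23,"dy":-8.2,"dz":0,"wx":0,"wy":0,"wz":0.5,"grip":0},{"dx":-46.5,"dy":-16.5,"dz":0.3,"wx":0,"wy":0,"wz":1.012,"grip":0},{"dx":-46.5,"dy":-16.5,"dz":0.3,"wx":0,"wy":0,"wz":1.012,"grip":0},{"dx":-46.5,"dy":-16.5,"dz":0.3,"wx":0,"wy":0,"wz":1.012,"grip":0},{"dx":-46.5,"dy":-16.5,"dz":0.3,"wx":0,"wy":0,"wz":1.012,"grip":0},{"dx":-46.5,"dy":-16.5,"dz":0.3,"wx":0,"wy":0,"wz":1.012,"grip":0},{"dx":-46.5,"dy":-16.5,"dz":0.3,"wx":0,"wy":0,"wz":1.012,"grip":0}])

```text
clock: 1.3
eef_pos: [0.5162, 0.0368, 0.2]
tool_rot: [0.69, 0.724, -0.0, -0.0]
ft_force: [0.6, 0.1, -0.4]
grip_width: -0.0
grasp_force: 0.0
```

Run:
```python
from h import *
o=monitor.get_obs();print(o["clock"],o["eef_pos"],o["joint_pos"].round(2),o["ft_force"]);inc(cw(-50,-50,200),rot(2.8));inc(cw(-50,-50,97),rot(2.8))
```

```text
1.3 [0.51615817 0.03683151 0.20001611] [ 0.07  0.28  0.04  1.34 -0.    1.59] [ 0.64691182  0.08104092 -0.38319599]
d cm [ 0.14 -0.12  0.  ] w [-0.001  0.    -0.   ]
d cm [ 0.14 -0.11 10.3 ] w [-0.001  0.    -0.   ]
```

arm_command(increments=[{"dx":0.1,"dy":0,"dz":5,"wx":0,"wy":0,"wz":0,"grip":0},{"dx":0.1,"dy":0,"dz":8.5,"wx":0,"wy":0,"wz":0,"grip":0},{"dx":0.1,"dy":0,"dz":10.2,"wx":0,"wy":0,"wz":0,"grip":0},{"dx":1,"dy":0,"dz":10.2,"wx":0,"wy":0,"wz":0,"grip":0},{"dx":2,"dy":0,"dz":10.2,"wx":0,"wy":0,"wz":0,"grip":0},{"dx":3,"dy":0,"dz":10.2,"wx":0,"wy":0,"wz":0,"grip":0}])

```text
clock: 1.9
eef_pos: [0.5148, 0.0704, 0.1]
tool_rot: [0.689, 0.725, 0.001, 0.001]
ft_force: [1.0, -0.4, 0.7]
grip_width: -0.0002
grasp_force: 0.0
```

arm_command(increments=[{"dx":0.8,"dy":0,"dz":0,"wx":0,"wy":0,"wz":0,"grip":0},{"dx":1.5,"dy":0,"dz":0,"wx":0,"wy":0,"wz":0,"grip":0},{"dx":2.2,"dy":0,"dz":0.7,"wx":0,"wy":0,"wz":0,"grip":0},{"dx":2.8,"dy":0,"dz":1.4,"wx":0,"wy":0,"wz":0,"grip":0},{"dx":3.3,"dy":0,"dz":2,"wx":0,"wy":0,"wz":0,"grip":0},{"dx":3.3,"dy":0,"dz":2,"wx":0,"wy":0,"wz":0,"grip":0},{"dx":3.3,"dy":0,"dz":2,"wx":0,"wy":0,"wz":0,"grip":0}])

```text
clock: 2.6
eef_pos: [0.5116, 0.1019, 0.078]
tool_rot: [0.689, 0.725, -0.001, -0.0]
ft_force: [1.1, -0.3, 1.1]
grip_width: 0.0001
grasp_force: 0.0
```

Run:
```python
from h import *
p,d=viewer.camera("top");np.savez("top1.npz",p=p,d=d)
s,_=viewer.camera("scene")
cv2.imwrite("pics/c1.png",np.hstack([cv2.resize(p[150:300,240:400],(400,375)),cv2.resize(s[170:320,240:400],(400,375))])[:,:,::-1])
inc(cw(-53,50,200),rot(2.8)); print(monitor.get_obs()["ft_force"])
```

```text
d cm [ -6.07   9.97 -12.14] w [0.    0.    0.001]
[ 0.71761499 -0.150881    0.37624211]
```

View pics/c1.png

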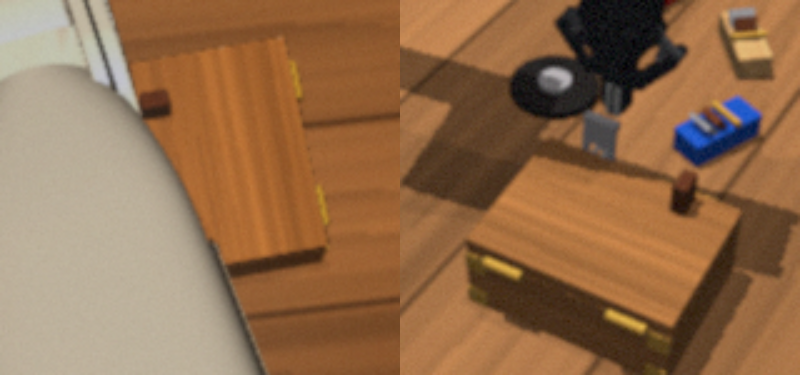

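The crop shows the hasp swung out toward the gripper (about (600,135) in the right half), clear of the lid. Next I go to the knob.

arm_command(increments=[{"dx":0,"dy":0,"dz":-5,"wx":0,"wy":0,"wz":0,"grip":5},{"dx":0,"dy":0,"dz":-10,"wx":0,"wy":0,"wz":0,"grip":5},{"dx":-2,"dy":3.5,"dz":-12,"wx":0,"wy":0,"wz":0,"grip":5},{"dx":-4,"dy":7,"dz":-12,"wx":0,"wy":0,"wz":0,"grip":5},{"dx":-6.1,"dy":10,"dz":-12,"wx":0,"wy":0,"wz":0,"grip":5},{"dx":-6.1,"dy":10,"dz":-12,"wx":0,"wy":0,"wz":0,"grip":5},{"dx":-6.1,"dy":10,"dz":-12,"wx":0,"wy":0,"wz":0,"grip":5},{"dx":-6.1,"dy":10,"dz":-12,"wx":0,"wy":0,"wz":0,"grip":5}])

```text
clock: 3.5
eef_pos: [0.614, 0.0463, 0.1985]
tool_rot: [0.689, 0.725, -0.0, -0.0]
ft_force: [-0.5, 0.1, -0.1]
grip_width: 0.05
grasp_force: 0.0
```

Run:
```python
from h import *
o=monitor.get_obs();print(o["eef_pos"],o["grip_width"])
inc(cw(-53,50,91),rot(2.8))
```

```text
[0.61404855 0.04629558 0.19846213] 0.05000810797464221
d cm [-0.03  0.07 10.75] w [-0.001 -0.     0.001]
```

arm_command(increments=[{"dx":0,"dy":0,"dz":5,"wx":0,"wy":0,"wz":0,"grip":5},{"dx":0,"dy":0,"dz":9,"wx":0,"wy":0,"wz":0,"grip":5},{"dx":0,"dy":0,"dz":10.7,"wx":0,"wy":0,"wz":0,"grip":5},{"dx":0,"dy":0,"dz":10.7,"wx":0,"wy":0,"wz":0,"grip":1},{"dx":0,"dy":0,"dz":10.7,"wx":0,"wy":0,"wz":0,"grip":0},{"dx":0,"dy":0,"dz":10.7,"wx":0,"wy":0,"wz":0,"grip":0},{"dx":0,"dy":0,"dz":10.7,"wx":0,"wy":0,"wz":0,"grip":0},{"dx":0,"dy":0,"dz":10.7,"wx":0,"wy":0,"wz":0,"grip":0}])

```text
clock: 4.3
eef_pos: [0.6158, 0.0463, 0.093]
tool_rot: [0.689, 0.725, 0.001, 0.001]
ft_force: [0.0, 0.2, -0.2]
grip_width: -0.0
grasp_force: 0.0
```

Run:
```python
from h import *
o=monitor.get_obs();print(o["eef_pos"],o["grip_width"],o["joint_pos"].round(2))
p0=o["eef_pos"];r0=R.from_quat(o["tool_rot"]);h=cw(75,50,68)
for a in np.arange(.1,1.31,.1):
    q=R.from_rotvec(CY*a); print(a.round(1),end=" ");inc(h+q.apply(p0-h),q*r0)
```

```text
[0.61584347 0.04626272 0.09304381] -4.8675394842430945e-05 [ 0.07  0.53  0.15  1.18 -0.    1.6 ]
0.1 d cm [-0.31  0.   -1.27] w [-0.   0.1  0. ]
0.2 d cm [-0.75  0.01 -2.5 ] w [-0.     0.2    0.001]
0.3 d cm [-1.31  0.01 -3.67] w [-0.     0.3    0.001]
0.4 d cm [-1.99  0.01 -4.79] w [-0.     0.4    0.001]
0.5 d cm [-2.77  0.01 -5.84] w [-0.001  0.5    0.001]
0.6 d cm [-3.65  0.01 -6.8 ] w [-0.001  0.6    0.002]
0.7 d cm [-4.63  0.02 -7.67] w [-0.001  0.7    0.002]
0.8 d cm [-5.68  0.02 -8.43] w [-0.001  0.8    0.002]
0.9 d cm [-6.81  0.02 -9.09] w [-0.001  0.9    0.002]
1.0 d cm [-8.    0.02 -9.63] w [-0.001  1.     0.003]
1.1 d cm [ -9.23   0.02 -10.05] w [-1.0e-03  1.1e+00  3.0e-03]
1.2 d cm [-10.5    0.02 -10.35] w [-1.0e-03  1.2e+00  3.0e-03]
1.3 d cm [-1.180e+01  1.000e-02 -1.051e+01] w [-0.002  1.3    0.004]
```

The fingers closed fully with no knob between them, so I need to look.

Run:
```python
from h import *
w,_=viewer.camera("wrist");s,_=viewer.camera("scene")
cv2.imwrite("pics/c2.png",np.hstack([cv2.resize(w,(400,300)),cv2.resize(s[170:290,270:430],(400,300))])[:,:,::-1])
```

```text
(no output)
```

View pics/c2.png

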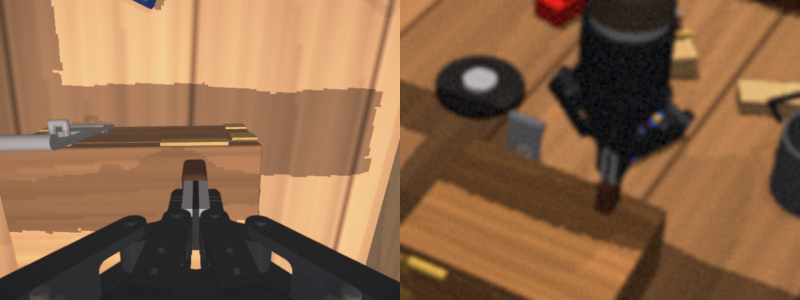

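Run:
```python
from h import *
o=monitor.get_obs();print(o["eef_pos"],o["grip_width"],o["grasp_force"])
out=[]
for n in("wrist","scene"):
    c=viewer.get_calibration(n);w,d=viewer.camera(n);P=cloud(d,c)
    print(n,"tcp px",np.round(proj(o["eef_pos"],c)),"knob top px",np.round(proj(cw(-53,50,118),c)),"cam",-c["view"][:3,3]@c["view"][:3,:3])
    rgb=w.astype(int);dark=(rgb[...,0]>rgb[...,2]+15)&(rgb[...,0]<110)
    K=cw(-53,50,100);m=dark&(np.hypot(P[...,0]-K[0],P[...,1]-K[1])<.035)&(P[...,2]>.09)&(P[...,2]<.13)
    q=P[m];print(len(q),rect(q) if len(q)>4 else "",q.min(0),q.max(0))
    u,v=map(int,proj(o["eef_pos"],c)); h,ww=(180,240) if n=="wrist" else (60,80)
    u=max(u,ww//2);v=min(max(v,h//2),480-h//2)
    out.append(cv2.resize(w[v-h//2:v+h//2,u-ww//2:u+ww//2],(400,300),interpolation=cv2.INTER_NEAREST))
cv2.imwrite("pics/c3.png",np.hstack(out)[:,:,::-1])
```

```text
[0.61537524 0.04614178 0.09234961] 0.00019350047296011455 0.0
wrist tcp px [311. 285.] knob top px [309. 310.] cam [0.61237818 0.11492186 0.26285285]
1274 (array([615.7,  54.1]), array([24.8, 10.3]), 2.8) [0.60338734 0.04856033 0.09001183] [0.62814429 0.05946847 0.12998346]
scene tcp px [353. 249.] knob top px [354. 240.] cam [ 0.90323348 -0.61845423  0.83358152]
102 (array([617.5,  39.4]), array([25.9, 17.5]), 42.6) [0.60338824 0.02882961 0.09052724] [0.62327496 0.05465799 0.12854104]
```

View pics/c3.png

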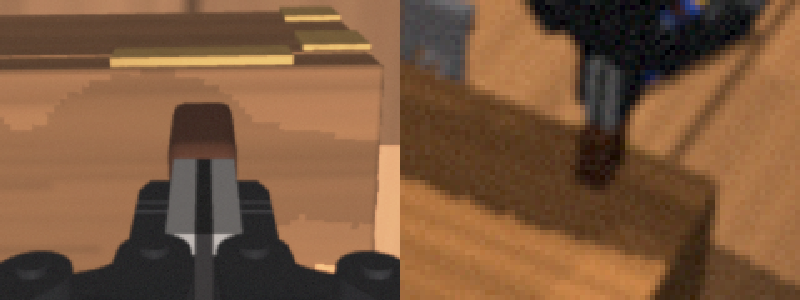

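Run:
```python
from h import *
c=viewer.get_calibration("wrist");w,d=viewer.camera("wrist");P=cloud(d,c)
print(c["view"].round(2),c["fovy"])
for v in range(250,345,5): print(v,[(P[v,u]*1000).round(0).tolist() for u in(298,313,328)])
```

```text
[[ 1.    0.05  0.   -0.62]
 [-0.05  0.96 -0.27 -0.01]
 [-0.01  0.27  0.96 -0.27]
 [ 0.    0.    0.    1.  ]] 60.79158520158502
250 [[608.0, 60.0, 84.0], [615.0, 60.0, 84.0], [622.0, 60.0, 84.0]]
255 [[609.0, 58.0, 85.0], [615.0, 58.0, 87.0], [622.0, 58.0, 84.0]]
260 [[609.0, 58.0, 93.0], [615.0, 58.0, 94.0], [622.0, 58.0, 93.0]]
265 [[609.0, 58.0, 100.0], [615.0, 59.0, 101.0], [622.0, 59.0, 100.0]]
270 [[609.0, 58.0, 106.0], [615.0, 58.0, 107.0], [621.0, 59.0, 106.0]]
275 [[609.0, 58.0, 111.0], [615.0, 59.0, 113.0], [621.0, 58.0, 111.0]]
280 [[610.0, 58.0, 117.0], [615.0, 58.0, 116.0], [621.0, 58.0, 115.0]]
285 [[610.0, 56.0, 117.0], [615.0, 56.0, 117.0], [621.0, 56.0, 117.0]]
290 [[610.0, 57.0, 124.0], [615.0, 57.0, 124.0], [621.0, 58.0, 125.0]]
295 [[610.0, 57.0, 130.0], [615.0, 57.0, 129.0], [621.0, 58.0, 130.0]]
300 [[610.0, 58.0, 135.0], [615.0, 58.0, 134.0], [620.0, 57.0, 133.0]]
305 [[610.0, 58.0, 139.0], [615.0, 58.0, 139.0], [620.0, 58.0, 139.0]]
310 [[610.0, 57.0, 142.0], [615.0, 58.0, 143.0], [620.0, 58.0, 142.0]]
315 [[611.0, 57.0, 145.0], [615.0, 58.0, 146.0], [620.0, 58.0, 146.0]]
320 [[611.0, 58.0, 149.0], [615.0, 57.0, 148.0], [620.0, 58.0, 149.0]]
325 [[611.0, 57.0, 152.0], [615.0, 57.0, 152.0], [620.0, 57.0, 151.0]]
330 [[611.0, 57.0, 155.0], [615.0, 58.0, 155.0], [620.0, 58.0, 155.0]]
335 [[611.0, 57.0, 157.0], [615.0, 57.0, 158.0], [619.0, 59.0, 160.0]]
340 [[611.0, 59.0, 163.0], [615.0, 56.0, 157.0], [619.0, 59.0, 163.0]]
```

arm_command(increments=[{"dx":0,"dy":0,"dz":0,"wx":0,"wy":0,"wz":0,"grip":5},{"dx":0,"dy":0,"dz":0,"wx":0,"wy":0,"wz":0,"grip":5},{"dx":0,"dy":0,"dz":0,"wx":0,"wy":0,"wz":0,"grip":5},{"dx":0,"dy":0,"dz":0,"wx":0,"wy":0,"wz":0,"grip":5}])

```text
clock: 4.95
eef_pos: [0.6149, 0.0461, 0.0915]
tool_rot: [0.689, 0.725, -0.0, -0.0]
ft_force: [-0.2, -0.1, -0.2]
grip_width: 0.0502
grasp_force: 0.0
```

Run:
```python
from h import *
o=monitor.get_obs();print(o["eef_pos"],o["grip_width"],o["grasp_force"],o["ft_force"])
c=viewer.get_calibration("wrist");w,d=viewer.camera("wrist");P=cloud(d,c)
for x in (-.032,-.025,.025,.032):print(np.round(proj(o["eef_pos"]+x*CY,c)))
for v in (285,300,320):
  print(v,[(u,(P[v,u]*1000).round(0).tolist()) for u in range(230,395,12)])
s,_=viewer.camera("scene")
cv2.imwrite("pics/c4.png",np.hstack([cv2.resize(w[180:400,160:460],(410,300)),cv2.resize(s[210:280,310:400],(386,300))])[:,:,::-1])
```

```text
[0.61488527 0.04609404 0.09145777] 0.05022793763050498 0.0 [-0.15298735 -0.14925661 -0.17489179]
[239. 285.]
[255. 285.]
[367. 285.]
[383. 285.]
285 [(230, [577.0, 41.0, 83.0]), (242, [583.0, 42.0, 85.0]), (254, [588.0, 42.0, 84.0]), (266, [594.0, 42.0, 84.0]), (278, [600.0, 42.0, 84.0]), (290, [605.0, 42.0, 84.0]), (302, [611.0, 57.0, 118.0]), (314, [616.0, 56.0, 117.0]), (326, [620.0, 57.0, 117.0]), (338, [628.0, 44.0, 84.0]), (350, [633.0, 44.0, 84.0]), (362, [639.0, 44.0, 84.0]), (374, [644.0, 45.0, 85.0]), (386, [650.0, 45.0, 84.0])]
300 [(230, [587.0, 56.0, 134.0]), (242, [590.0, 54.0, 128.0]), (254, [588.0, 33.0, 83.0]), (266, [594.0, 34.0, 84.0]), (278, [600.0, 34.0, 83.0]), (290, [605.0, 35.0, 84.0]), (302, [611.0, 50.0, 118.0]), (314, [616.0, 51.0, 119.0]), (326, [620.0, 51.0, 119.0]), (338, [628.0, 36.0, 85.0]), (350, [634.0, 36.0, 83.0]), (362, [639.0, 37.0, 85.0]), (374, [645.0, 37.0, 85.0]), (386, [640.0, 59.0, 134.0])]
320 [(230, [590.0, 56.0, 148.0]), (242, [590.0, 47.0, 129.0]), (254, [589.0, 24.0, 85.0]), (266, [594.0, 24.0, 84.0]), (278, [600.0, 24.0, 84.0]), (290, [606.0, 24.0, 84.0]), (302, [612.0, 42.0, 119.0]), (314, [616.0, 43.0, 119.0]), (326, [621.0, 42.0, 118.0]), (338, [629.0, 26.0, 85.0]), (350, [634.0, 26.0, 84.0]), (362, [640.0, 26.0, 84.0]), (374, [646.0, 27.0, 85.0]), (386, [640.0, 52.0, 135.0])]
```

View pics/c4.png

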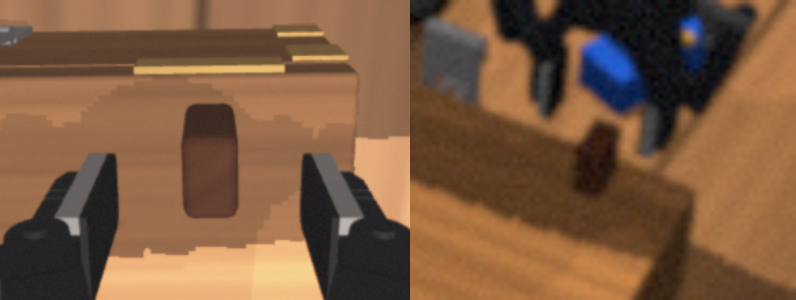

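The knob (crop (210,160)) sits between the open pads, but the finger ends are higher than the reported TCP implies. I'll measure the true fingertip height and the hasp angle.

Run:
```python
from h import *
o=monitor.get_obs();e=o["eef_pos"]
c=viewer.get_calibration("wrist");w,d=viewer.camera("wrist");P=cloud(d,c)
L=(P-e)@R.from_quat(o["tool_rot"]).as_matrix()
for s in(-1,1):
    m=(abs(L[...,1]*s-.03)<.012)&(abs(L[...,0])<.025)&(P[...,2]>.1)&(P[...,2]<.16)
    q=L[m]*1000;print("finger",s,len(q),np.percentile(q,[1,50,99],axis=0).round(1).tolist())
for n in("scene","top"):
    c=viewer.get_calibration(n);w,d=viewer.camera(n);P=cloud(d,c);Q=P-C0;cx=Q@CX*1000;cy=Q@CY*1000;z=P[...,2]*1000
    rgb=w.astype(int);grey=(rgb.max(-1)-rgb.min(-1)<35)
    m=(abs(cy+50)<14)&(cx<-83)&(cx>-160)&(z>40)&(z<125)&grey
    if m.sum()>5:
        a=np.arctan2(-79-cx[m],z[m]-30);r=np.hypot(79+cx[m],z[m]-30);k=r>55
        print(n,m.sum(),"hasp angle",np.percentile(a[k],[10,50,90]).round(2),"rmax",r.max().round(0))
        # fingertip as seen by scene cam
    m=(np.hypot(P[...,0]-e[0],P[...,1]-e[1])<.05)&(z>121)&(z<150); print(n,"lowest above knob",m.sum(),z[m].min() if m.any() else "")
```

```text
finger -1 3129 [[-9.9, -37.6, -68.4], [7.5, -24.9, -54.5], [12.0, -24.1, -32.3]]
finger 1 3128 [[-10.0, 25.4, -68.5], [7.5, 26.2, -54.4], [12.0, 38.9, -32.4]]
scene 16 hasp angle [0.06 0.07 0.08] rmax 90.0
scene lowest above knob 141 122.9202101553833
top lowest above knob 0
```

The hasp is still upright because the fingers passed over it: the real fingertips are about 30 mm short of the reported TCP. I'll rise, close, and measure the closed tip offset.

arm_command(increments=[{"dx":0,"dy":0,"dz":-4,"wx":0,"wy":0,"wz":0,"grip":5},{"dx":0,"dy":0,"dz":-8,"wx":0,"wy":0,"wz":0,"grip":0},{"dx":0,"dy":0,"dz":-8,"wx":0,"wy":0,"wz":0,"grip":0},{"dx":0,"dy":0,"dz":-8,"wx":0,"wy":0,"wz":0,"grip":0},{"dx":0,"dy":0,"dz":-8,"wx":0,"wy":0,"wz":0,"grip":0},{"dx":0,"dy":0,"dz":-8,"wx":0,"wy":0,"wz":0,"grip":0}])

```text
clock: 5.8
eef_pos: [0.6138, 0.046, 0.1697]
tool_rot: [0.689, 0.725, -0.001, -0.001]
ft_force: [0.1, -0.2, 0.2]
grip_width: -0.0001
grasp_force: 0.0
```

Run:
```python
from h import *
o=monitor.get_obs();e=o["eef_pos"];print(e,o["grip_width"])
for n in("wrist","scene"):
    c=viewer.get_calibration(n);w,d=viewer.camera(n);P=cloud(d,c)
    L=(P-e)@R.from_quat(o["tool_rot"]).as_matrix()*1000
    m=(abs(L[...,1])<20)&(abs(L[...,0])<25)&(L[...,2]>-75)&(L[...,2]<25)
    q=L[m];print(n,len(q),np.percentile(q,[1,50,99],axis=0).round(1).tolist())
print("hasp px",np.round(proj(cw(-79,-50,116),c)))
inc(cw(-45,-50,200),rot(2.8))
```

```text
[0.61379036 0.04603687 0.16968714] -8.181693005608178e-05
wrist 5651 [[-9.1, -18.4, -74.9], [11.1, 0.5, -62.2], [14.2, 18.5, -33.4]]
scene 230 [[-14.8, -16.4, -74.8], [-9.6, 1.8, -53.4], [4.2, 14.8, -29.3]]
hasp px [319. 219.]
d cm [-0.79 -9.95 -2.97] w [-0.003  0.     0.001]
```

arm_command(increments=[{"dx":-0.4,"dy":-5,"dz":0,"wx":0,"wy":0,"wz":0,"grip":0},{"dx":-0.8,"dy":-10,"dz":0,"wx":0,"wy":0,"wz":0,"grip":0},{"dx":-0.8,"dy":-10,"dz":4,"wx":0,"wy":0,"wz":0,"grip":0},{"dx":-0.8,"dy":-10,"dz":8,"wx":0,"wy":0,"wz":0,"grip":0},{"dx":-0.8,"dy":-10,"dz":9.9,"wx":0,"wy":0,"wz":0,"grip":0},{"dx":-0.8,"dy":-10,"dz":9.9,"wx":0,"wy":0,"wz":0,"grip":0}])

```text
clock: 6.5
eef_pos: [0.5118, 0.0329, 0.069]
tool_rot: [0.689, 0.725, -0.003, -0.003]
ft_force: [-1.0, -0.4, 0.2]
grip_width: -0.0
grasp_force: 0.0
```

Run:
```python
from h import *
o=monitor.get_obs();e=o["eef_pos"];print(e,o["ft_force"],(e-C0)@CX,(e-C0)@CY)
c=viewer.get_calibration("wrist");w,d=viewer.camera("wrist");P=cloud(d,c)
L=(P-e)@R.from_quat(o["tool_rot"]).as_matrix()*1000
m=(abs(L[...,1])<8)&(L[...,0]>5)&(L[...,0]<18)&(L[...,2]>-75)&(L[...,2]<-20)
print(np.percentile(L[m][:,2],[50,90,97,99,99.8]))
cv2.imwrite("pics/c5.png",w[:,:,::-1])
```

```text
[0.51180369 0.03286368 0.06895149] [-1.03806948 -0.38370846  0.16226045] -0.04482432351777872 -0.053370367267488436
[-58.64833337 -38.95833767 -34.32470505 -32.89243453 -32.19775542]
```

View pics/c5.png

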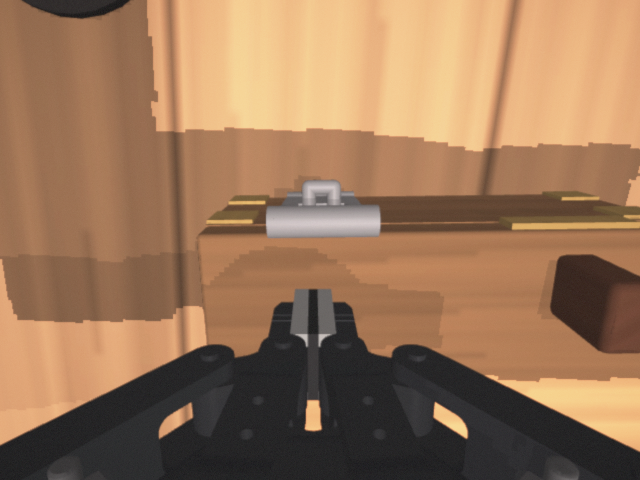

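The wrist picture shows the hasp's rolled edge at (322,220) and the catch at (322,190), straight ahead of the closed fingers at (313,310). Pushing now with corrected depth (tip about 32 mm above the TCP reading).

arm_command(increments=[{"dx":0.5,"dy":0.3,"dz":0.5,"wx":0,"wy":0,"wz":0,"grip":0},{"dx":1.5,"dy":0.3,"dz":0.5,"wx":0,"wy":0,"wz":0,"grip":0},{"dx":2.5,"dy":0.3,"dz":0.5,"wx":0,"wy":0,"wz":0,"grip":0},{"dx":3.5,"dy":0.3,"dz":0.5,"wx":0,"wy":0,"wz":0,"grip":0},{"dx":4.3,"dy":0.3,"dz":0.5,"wx":0,"wy":0,"wz":0,"grip":0},{"dx":5,"dy":0.3,"dz":0.5,"wx":0,"wy":0,"wz":0,"grip":0},{"dx":5.6,"dy":0.3,"dz":1.2,"wx":0,"wy":0,"wz":0,"grip":0},{"dx":6.2,"dy":0.3,"dz":1.9,"wx":0,"wy":0,"wz":0,"grip":0},{"dx":6.8,"dy":0.3,"dz":2.6,"wx":0,"wy":0,"wz":0,"grip":0},{"dx":6.8,"dy":0.3,"dz":2.6,"wx":0,"wy":0,"wz":0,"grip":0}])

```text
clock: 7.55
eef_pos: [0.5144, 0.1018, 0.0453]
tool_rot: [0.689, 0.725, -0.001, -0.001]
ft_force: [0.1, 0.2, -0.2]
grip_width: -0.0002
grasp_force: 0.0
```

```bash
cat >> h.py <<'E'
def hasp():
    for n in("scene","wrist"):
        c=viewer.get_calibration(n);w,d=viewer.camera(n);P=cloud(d,c);Q=P-C0;cx=Q@CX*1000;cy=Q@CY*1000;z=P[...,2]*1000
        rgb=w.astype(int);grey=(rgb.max(-1)-rgb.min(-1)<35)&(rgb.mean(-1)>70)
        a=np.arctan2(-79-cx,z-30);r=np.hypot(79+cx,z-30)
        m=(abs(abs(cy+50)-13.5)<2.5)&(r>60)&(r<95)&(a>-.1)&(a<1)&grey
        if m.sum()>3: print(n,m.sum(),"hasp",np.percentile(a[m],[10,50,90]).round(2))
E
python3 - <<'E'
from h import *
hasp()
E
```

```text
scene 11 hasp [0.81 0.83 0.85]
wrist 1809 hasp [0.8  0.81 0.87]
```

Run:
```python
from h import *
inc(cw(-53,50,160),rot(2.8));inc(cw(-53,50,60),rot(2.8))
```

```text
d cm [ -6.01   9.71 -11.42] w [-0.001  0.     0.001]
d cm [-6.01  9.72 -1.42] w [-0.001  0.     0.001]
```

arm_command(increments=[{"dx":0,"dy":0,"dz":-5,"wx":0,"wy":0,"wz":0,"grip":5},{"dx":0,"dy":0,"dz":-10,"wx":0,"wy":0,"wz":0,"grip":5},{"dx":-3,"dy":4.8,"dz":-11.4,"wx":0,"wy":0,"wz":0,"grip":5},{"dx":-6,"dy":9.7,"dz":-11.4,"wx":0,"wy":0,"wz":0,"grip":5},{"dx":-6,"dy":9.7,"dz":-11.4,"wx":0,"wy":0,"wz":0,"grip":5},{"dx":-6,"dy":9.7,"dz":-7,"wx":0,"wy":0,"wz":0,"grip":5},{"dx":-6,"dy":9.7,"dz":-3,"wx":0,"wy":0,"wz":0,"grip":5},{"dx":-6,"dy":9.7,"dz":-1.4,"wx":0,"wy":0,"wz":0,"grip":5},{"dx":-6,"dy":9.7,"dz":-1.4,"wx":0,"wy":0,"wz":0,"grip":2},{"dx":-6,"dy":9.7,"dz":-1.4,"wx":0,"wy":0,"wz":0,"grip":0}])

```text
clock: 8.65
eef_pos: [0.6151, 0.0459, 0.0609]
tool_rot: [0.689, 0.724, -0.0, -0.0]
ft_force: [0.2, -0.1, 0.8]
grip_width: 0.0215
grasp_force: 0.0
```

arm_command(increments=[{"dx":0,"dy":0,"dz":0,"wx":0,"wy":0,"wz":0,"grip":0},{"dx":0,"dy":0,"dz":0,"wx":0,"wy":0,"wz":0,"grip":0},{"dx":0,"dy":0,"dz":0,"wx":0,"wy":0,"wz":0,"grip":0}])

```text
clock: 8.95
eef_pos: [0.6154, 0.046, 0.0618]
tool_rot: [0.689, 0.725, 0.0, 0.001]
ft_force: [-1.5, -1.9, 2.5]
grip_width: 0.0149
grasp_force: 60.0
```

Run:
```python
from h import *
o=monitor.get_obs();print(o["eef_pos"],o["grip_width"],o["grasp_force"],o["joint_pos"].round(2))
p0=o["eef_pos"];r0=R.from_quat(o["tool_rot"]);h=cw(75,50,68)
for a in np.arange(.1,1.41,.1):
    q=R.from_rotvec(CY*a); print(a.round(1),end=" ");inc(h+q.apply(p0-h),q*r0,base=(p0,r0))
```

```text
[0.61537009 0.04596558 0.06183862] 0.014923988329235641 59.999186396598816 [ 0.07  0.56  0.1   1.11 -0.    1.59]
0.1 d cm [-0.    0.   -1.28] w [-0.   0.1  0. ]
0.2 d cm [-0.13  0.   -2.55] w [-0.   0.2  0. ]
0.3 d cm [-0.39  0.01 -3.81] w [-0.001  0.3    0.   ]
0.4 d cm [-0.77  0.01 -5.03] w [-0.001  0.4    0.001]
0.5 d cm [-1.27  0.01 -6.2 ] w [-0.001  0.5    0.001]
0.6 d cm [-1.89  0.01 -7.33] w [-0.001  0.6    0.001]
0.7 d cm [-2.61  0.01 -8.38] w [-0.001  0.7    0.001]
0.8 d cm [-3.44  0.01 -9.36] w [-0.001  0.8    0.001]
0.9 d cm [-4.360e+00  1.000e-02 -1.025e+01] w [-0.002  0.9    0.001]
1.0 d cm [-5.360e+00  1.000e-02 -1.104e+01] w [-0.002  1.     0.002]
1.1 d cm [-6.440e+00  1.000e-02 -1.173e+01] w [-0.002  1.1    0.002]
1.2 d cm [-7.580e+00  1.000e-02 -1.231e+01] w [-0.002  1.2    0.002]
1.3 d cm [ -8.78   0.   -12.77] w [-0.002  1.3    0.002]
1.4 d cm [-10.01   0.   -13.11] w [-0.003  1.4    0.002]
```

arm_command(increments=[{"dx":0,"dy":0,"dz":-1.28,"wx":0,"wy":0.1,"wz":0,"grip":0},{"dx":-0.13,"dy":0,"dz":-2.55,"wx":0,"wy":0.2,"wz":0,"grip":0},{"dx":-0.39,"dy":0,"dz":-3.81,"wx":0,"wy":0.3,"wz":0,"grip":0},{"dx":-0.77,"dy":0,"dz":-5.03,"wx":0,"wy":0.4,"wz":0,"grip":0}])

```text
clock: 9.35
eef_pos: [0.616, 0.0389, 0.1122]
tool_rot: [0.675, 0.71, 0.139, -0.144]
ft_force: [0.2, 1.1, -4.8]
grip_width: 0.0147
grasp_force: 59.8
```

```bash
cat >> h.py <<'E'
def lid():
    for n in("scene","top"):
        c=viewer.get_calibration(n);w,d=viewer.camera(n);P=cloud(d,c);Q=P-C0;cx=Q@CX*1000;cy=Q@CY*1000;z=P[...,2]*1000
        a=np.arctan2(z-68,75-cx);r=np.hypot(z-68,75-cx)
        m=(abs(cy)<90)&(r>90)&(r<148)&(a>-.02)&(a<1.7)&(abs(cy-50)>25)
        h,e=np.histogram(a[m],np.arange(-.02,1.9,.02)); i=h.argmax(); print(n,"lid-face ang",e[i].round(2),h[i],m.sum())
E
python3 - <<'E'
from h import *
o=monitor.get_obs();print(o["eef_pos"],o["grip_width"],o["grasp_force"],o["ft_force"],o["ft_torque"],o["joint_pos"].round(2));lid()
p0=o["eef_pos"];r0=R.from_quat(o["tool_rot"]);h=cw(75,50,68)
for a in np.arange(.1,.91,.1):
    q=R.from_rotvec(CY*a); print(a.round(1),end=" ");inc(h+q.apply(p0-h),q*r0,base=(p0,r0))
E
```

```text
[0.61597134 0.03888262 0.11219428] 0.014742137336793512 59.8291540145874 [ 0.17796393  1.10483758 -4.82412575] [-0.60635749  0.29896234  0.56867872] [-0.15  0.58  0.2   1.28  0.4   1.36]
scene lid-face ang 0.52 398 1357
top lid-face ang 0.52 477 1532
0.1 d cm [ 0.    0.   -1.29] w [-0.   0.1  0. ]
0.2 d cm [-0.12  0.   -2.56] w [-0.001  0.2    0.   ]
0.3 d cm [-0.37  0.   -3.82] w [-0.001  0.3    0.   ]
0.4 d cm [-0.75  0.01 -5.05] w [-0.001  0.4    0.001]
0.5 d cm [-1.25  0.01 -6.24] w [-0.002  0.5    0.001]
0.6 d cm [-1.86  0.01 -7.37] w [-0.002  0.6    0.001]
0.7 d cm [-2.58  0.01 -8.43] w [-0.002  0.7    0.001]
0.8 d cm [-3.41  0.   -9.42] w [-0.002  0.8    0.001]
0.9 d cm [ -4.33   0.   -10.32] w [-0.003  0.9    0.001]
```

arm_command(increments=[{"dx":0,"dy":0,"dz":-1.29,"wx":0,"wy":0.1,"wz":0,"grip":0},{"dx":-0.12,"dy":0,"dz":-2.56,"wx":0,"wy":0.2,"wz":0,"grip":0},{"dx":-0.37,"dy":0,"dz":-3.82,"wx":0,"wy":0.3,"wz":0,"grip":0},{"dx":-0.75,"dy":0,"dz":-5.05,"wx":0,"wy":0.4,"wz":0,"grip":0},{"dx":-1.25,"dy":0,"dz":-6.24,"wx":0,"wy":0.5,"wz":0,"grip":0},{"dx":-1.86,"dy":0,"dz":-7.37,"wx":0,"wy":0.6,"wz":0,"grip":0},{"dx":-2.58,"dy":0,"dz":-8.43,"wx":0,"wy":0.7,"wz":0,"grip":0},{"dx":-3.41,"dy":0,"dz":-9.42,"wx":0,"wy":0.8,"wz":0,"grip":0},{"dx":-3.41,"dy":0,"dz":-9.42,"wx":0,"wy":0.8,"wz":0,"grip":0},{"dx":-3.41,"dy":0,"dz":-9.42,"wx":0,"wy":0.8,"wz":0,"grip":0}])

```text
clock: 10.45
eef_pos: [0.6209, -0.0307, 0.181]
tool_rot: [0.569, 0.599, 0.391, -0.404]
ft_force: [12.7, -4.4, -9.7]
grip_width: 0.0151
grasp_force: 61.4
```

Run:
```python
from h import *
o=monitor.get_obs();print(o["eef_pos"],o["grip_width"],o["grasp_force"],o["ft_force"],o["joint_pos"].round(2));lid()
p0=o["eef_pos"];r0=R.from_quat(o["tool_rot"]);h=cw(75,50,68)
for a in (.05,.1,.15,.2,.3):
    q=R.from_rotvec(CY*a); print(a,end=" ");inc(h+q.apply(p0-h),q*r0,base=(p0,r0))
```

```text
[ 0.62085778 -0.03065398  0.18096841] 0.015070948749475104 61.44082188606262 [12.74927706 -4.3619243  -9.67349091] [-0.49  1.05  0.71  2.14  0.93  0.55]
scene lid-face ang 1.32 457 1391
top lid-face ang 1.3 140 741
0.05 d cm [ 0.01  0.   -0.62] w [-0.    0.05  0.  ]
0.1 d cm [-0.    0.01 -1.24] w [-0.001  0.1    0.001]
0.15 d cm [-0.05  0.01 -1.86] w [-0.001  0.15   0.001]
0.2 d cm [-0.13  0.01 -2.47] w [-0.001  0.2    0.001]
0.3 d cm [-0.38  0.02 -3.69] w [-0.002  0.3    0.002]
```

The lid is at about 1.2 rad, with joint 4 near its limit. I'll release, back off while untilting, and later push the lid to upright from inside.

arm_command(increments=[{"dx":0,"dy":0,"dz":0,"wx":0,"wy":0,"wz":0,"grip":5},{"dx":0,"dy":0,"dz":0,"wx":0,"wy":0,"wz":0,"grip":5},{"dx":0,"dy":0,"dz":0,"wx":0,"wy":0,"wz":0,"grip":5},{"dx":0,"dy":0,"dz":-1,"wx":0,"wy":-0.1,"wz":0,"grip":5},{"dx":0,"dy":0,"dz":-2.5,"wx":0,"wy":-0.2,"wz":0,"grip":5},{"dx":0,"dy":0,"dz":-4,"wx":0,"wy":-0.3,"wz":0,"grip":5},{"dx":0,"dy":0,"dz":-5.5,"wx":0,"wy":-0.3,"wz":0,"grip":5},{"dx":0,"dy":0,"dz":-7,"wx":0,"wy":-0.4,"wz":0,"grip":5},{"dx":0,"dy":0,"dz":-7,"wx":0,"wy":-0.4,"wz":0,"grip":5}])

```text
clock: 11.45
eef_pos: [0.6225, -0.094, 0.2132]
tool_rot: [0.635, 0.669, 0.27, -0.278]
ft_force: [0.3, -0.4, 1.2]
grip_width: 0.0502
grasp_force: 0.0
```

Run:
```python
from h import *
o=monitor.get_obs();print(o["eef_pos"],o["grip_width"],o["ft_force"],o["joint_pos"].round(2));lid()
inc(cw(75,50,260),rot(2.8));inc(cw(20,25,300),rot(2.8))
```

```text
[ 0.62249814 -0.09401084  0.21319827] 0.050207401781503076 [ 0.31854685 -0.37979237  1.17200404] [-0.48  0.85  0.74  1.94  0.67  0.87]
scene lid-face ang 1.3 143 433
top lid-face ang 1.3 152 752
d cm [ 4.36  0.04 -2.64] w [ 0.002 -0.799  0.001]
d cm [11.06 -2.45 -1.49] w [ 0.002 -0.799  0.001]
```

arm_command(increments=[{"dx":3,"dy":0,"dz":-3,"wx":0,"wy":-0.1,"wz":0,"grip":0},{"dx":6,"dy":0,"dz":-6,"wx":0,"wy":-0.2,"wz":0,"grip":0},{"dx":8.6,"dy":0,"dz":-8.4,"wx":0,"wy":-0.35,"wz":0,"grip":0},{"dx":9.4,"dy":-1,"dz":-6,"wx":0,"wy":-0.5,"wz":0,"grip":0},{"dx":10.2,"dy":-2,"dz":-3.5,"wx":0,"wy":-0.65,"wz":0,"grip":0},{"dx":11.1,"dy":-2.5,"dz":-1.5,"wx":0,"wy":-0.8,"wz":0,"grip":0},{"dx":11.1,"dy":-2.5,"dz":-1.5,"wx":0,"wy":-0.8,"wz":0,"grip":0},{"dx":11.1,"dy":-2.5,"dz":-1.5,"wx":0,"wy":-0.8,"wz":0,"grip":0},{"dx":11.1,"dy":-2.5,"dz":-1.5,"wx":0,"wy":-0.8,"wz":0,"grip":0}])

```text
clock: 12.45
eef_pos: [0.5926, -0.0288, 0.298]
tool_rot: [0.69, 0.724, -0.001, -0.001]
ft_force: [0.8, 0.1, -0.2]
grip_width: -0.0003
grasp_force: 0.0
```

Run:
```python
from h import *
o=monitor.get_obs();e=o["eef_pos"];print(e,(e-C0)@CX,(e-C0)@CY,o["grip_width"],o["ft_force"],o["joint_pos"].round(2));lid()
for x,z in((-20,300),(-20,150),(50,150),(60,150)): inc(cw(x,15,z),rot(2.8))
c=viewer.get_calibration("wrist");w,d=viewer.camera("wrist");P=cloud(d,c)
cv2.imwrite("pics/c6.png",w[:,:,::-1])
```

```text
[ 0.59255884 -0.02876085  0.29798727] 0.02067150903442569 0.024278029314804387 -0.0002526586377428838 [ 0.79494157  0.06802449 -0.16526624] [-0.05  0.43  0.51  1.66 -0.    1.47]
scene lid-face ang 1.32 489 1665
top lid-face ang 0.0 99 193
d cm [ 4.22 -0.98 -0.19] w [-0.001  0.001 -0.003]
d cm [ 4.22 -0.96 14.81] w [-0.001  0.001 -0.003]
d cm [-2.78 -0.94 14.82] w [-0.001  0.001 -0.003]
d cm [-3.78 -0.94 14.82] w [-0.001  0.001 -0.003]
```

arm_command(increments=[{"dx":4.2,"dy":-1,"dz":0,"wx":0,"wy":0,"wz":0,"grip":0},{"dx":4.2,"dy":-1,"dz":5,"wx":0,"wy":0,"wz":0,"grip":0},{"dx":4.2,"dy":-1,"dz":10,"wx":0,"wy":0,"wz":0,"grip":0},{"dx":4.2,"dy":-1,"dz":14.8,"wx":0,"wy":0,"wz":0,"grip":0},{"dx":2,"dy":-1,"dz":14.8,"wx":0,"wy":0,"wz":0,"grip":0},{"dx":0.5,"dy":-1,"dz":14.8,"wx":0,"wy":0,"wz":0,"grip":0},{"dx":-0.7,"dy":-1,"dz":14.8,"wx":0,"wy":0,"wz":0,"grip":0},{"dx":-1.8,"dy":-1,"dz":14.8,"wx":0,"wy":0,"wz":0,"grip":0},{"dx":-2.8,"dy":-1,"dz":14.8,"wx":0,"wy":0,"wz":0,"grip":0},{"dx":-3.6,"dy":-1,"dz":14.8,"wx":0,"wy":0,"wz":0,"grip":0}])

```text
clock: 13.6
eef_pos: [0.5864, -0.0661, 0.1527]
tool_rot: [0.69, 0.724, 0.001, 0.002]
ft_force: [-0.5, 2.3, 2.8]
grip_width: -0.0003
grasp_force: 1.0
```

Run:
```python
from h import *
o=monitor.get_obs();e=o["eef_pos"];print(e,(e-C0)@CX,o["ft_force"]);lid()
```

```text
[ 0.58643688 -0.06612415  0.15273641] 0.05769114572302419 [-0.53369482  2.28912274  2.79125998]
scene lid-face ang 1.64 353 1172
top lid-face ang -0.02 117 206
```

Run:
```python
from h import *
inc(np.array([.49,.33,.2]),rot(42))
```

```text
d cm [40.06 -7.68 -4.94] w [ 0.002  0.004 -0.686]
```

arm_command(increments=[{"dx":4,"dy":0,"dz":-1,"wx":0,"wy":0,"wz":0,"grip":0},{"dx":8,"dy":0,"dz":-4.9,"wx":0,"wy":0,"wz":-0.1,"grip":7},{"dx":13,"dy":-0.5,"dz":-4.9,"wx":0,"wy":0,"wz":-0.2,"grip":7},{"dx":18,"dy":-1,"dz":-4.9,"wx":0,"wy":0,"wz":-0.3,"grip":7},{"dx":23,"dy":-2,"dz":-4.9,"wx":0,"wy":0,"wz":-0.4,"grip":7},{"dx":28,"dy":-2.5,"dz":-4.9,"wx":0,"wy":0,"wz":-0.5,"grip":7},{"dx":33,"dy":-3,"dz":-4.9,"wx":0,"wy":0,"wz":-0.6,"grip":7},{"dx":38,"dy":-3.5,"dz":-4.9,"wx":0,"wy":0,"wz":-0.686,"grip":7},{"dx":43.8,"dy":-3.9,"dz":-4.9,"wx":0,"wy":0,"wz":-0.686,"grip":7},{"dx":43.8,"dy":-3.9,"dz":-4.9,"wx":0,"wy":0,"wz":-0.686,"grip":7}])

```text
clock: 14.7
eef_pos: [0.5229, 0.3756, 0.1988]
tool_rot: [0.403, 0.915, -0.0, 0.0]
ft_force: [0.6, -0.3, -0.5]
grip_width: 0.07
grasp_force: 0.0
```

arm_command(increments=[{"dx":0,"dy":0,"dz":0,"wx":0,"wy":0,"wz":0,"grip":7},{"dx":0,"dy":0,"dz":0,"wx":0,"wy":0,"wz":0,"grip":7}])

```text
clock: 14.9
eef_pos: [0.5245, 0.3699, 0.1991]
tool_rot: [0.406, 0.914, -0.001, 0.001]
ft_force: [0.0, -0.1, 0.3]
grip_width: 0.0698
grasp_force: 0.0
```

Run:
```python
from h import *
o=monitor.get_obs();e=o["eef_pos"];print(e,o["joint_pos"].round(2),o["grip_width"])
c=viewer.get_calibration("wrist");w,d=viewer.camera("wrist");P=cloud(d,c)
cv2.imwrite("pics/c7.png",w[:,:,::-1]); np.savez("w7.npz",P=P,w=w)
X,Y,Z=P[...,0],P[...,1],P[...,2]
for lo,hi in((.025,.034),(.035,.055)):
    m=(np.hypot(X-.526,Y-.369)<.07)&(Z>lo)&(Z<hi);k,l,st,_=cv2.connectedComponentsWithStats(m.astype(np.uint8))
    for i in range(1,k):
        if st[i,4]>60: q=P[l==i];print(lo,st[i],rect(q),np.median(q[:,2]).round(4))
L=(P-e)@R.from_quat(o["tool_rot"]).as_matrix()*1000
m=(abs(L[...,0])<14)&(abs(abs(L[...,1])-38)<12)&(L[...,2]<-10)&(L[...,2]>-75);print("tip",np.percentile(L[m][:,2],[90,99,99.8]))
lid()
```

```text
[0.52447374 0.36990737 0.19910662] [ 0.62  0.54  0.43  1.47 -0.    1.45] 0.06979161041918465
0.025 [ 293  155   49   65 1828] (array([515.4, 385.3]), array([39.7, 52.2]), 41.0) 0.0299
0.025 [ 293  227   46   33 1455] (array([547.5, 348.7]), array([39.3, 29.6]), 41.4) 0.0301
0.035 [298 176  38  16 544] (array([512.3, 388.6]), array([29.9, 13.3]), 42.0) 0.0419
0.035 [300 194  33  18 534] (array([522.6, 376.9]), array([26. , 15.6]), 40.7) 0.0429
0.035 [292 218  48  10 430] (array([534. , 363.5]), array([39.4,  8. ]), 41.5) 0.0375
tip [-43.20342503 -36.98103425 -35.77894232]
scene lid-face ang 1.66 401 1112
top lid-face ang 1.52 165 461
```

View pics/c7.png

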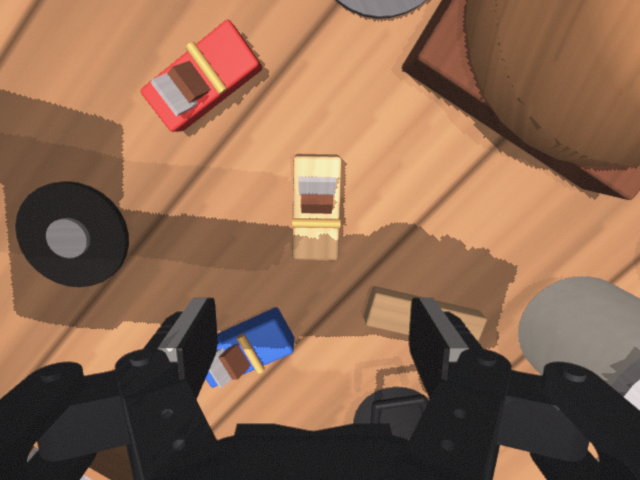

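The wrist picture shows the pale plane upright at (317,208), with nothing beside it where the fingers land. It measures 90 x 40 mm, top 30 mm, centre (0.5277, 0.3712), yaw 41.3°.

Run:
```python
from h import *
inc(np.array([.5277,.3712,-.026]),rot(41.3))
```

```text
d cm [ 0.05  0.37 22.57] w [-0.001  0.002  0.011]
```

arm_command(increments=[{"dx":0,"dy":0.4,"dz":5,"wx":0,"wy":0,"wz":0.01,"grip":7},{"dx":0,"dy":0.4,"dz":10,"wx":0,"wy":0,"wz":0.01,"grip":7},{"dx":0,"dy":0.4,"dz":15,"wx":0,"wy":0,"wz":0.01,"grip":7},{"dx":0,"dy":0.4,"dz":18,"wx":0,"wy":0,"wz":0.01,"grip":7},{"dx":0,"dy":0.4,"dz":20,"wx":0,"wy":0,"wz":0.01,"grip":7},{"dx":0,"dy":0.4,"dz":21.5,"wx":0,"wy":0,"wz":0.01,"grip":7},{"dx":0,"dy":0.4,"dz":21.5,"wx":0,"wy":0,"wz":0.01,"grip":7}])

```text
clock: 15.75
eef_pos: [0.5264, 0.3699, -0.018]
tool_rot: [0.412, 0.911, -0.003, -0.001]
ft_force: [0.3, -0.1, -0.0]
grip_width: 0.0701
grasp_force: 0.0
```

Run:
```python
from h import *
o=monitor.get_obs();e=o["eef_pos"];print(e,o["ft_force"],o["joint_pos"].round(2))
c=viewer.get_calibration("wrist");w,d=viewer.camera("wrist");P=cloud(d,c)
L=(P-e)@R.from_quat(o["tool_rot"]).as_matrix()*1000
m=(abs(L[...,0])<14)&(abs(abs(L[...,1])-40)<9)&(P[...,2]>.003)&(P[...,2]<.06);print(m.sum(),np.percentile(P[m][:,2],[0.2,1,10]))
inc(np.array([.5277,.3712,-.026]),rot(41.3))
```

```text
[ 0.52637836  0.36992441 -0.01804665] [ 0.3122982  -0.06888351 -0.01362382] [ 0.61  0.69  0.11  1.   -0.    1.46]
8302 [0.01756257 0.0189416  0.02535343]
d cm [-0.    0.05  0.97] w [-0.003  0.001  0.002]
```

arm_command(increments=[{"dx":0,"dy":0,"dz":0.4,"wx":0,"wy":0,"wz":0,"grip":7},{"dx":0,"dy":0,"dz":0.7,"wx":0,"wy":0,"wz":0,"grip":7},{"dx":0,"dy":0,"dz":0.7,"wx":0,"wy":0,"wz":0,"grip":3},{"dx":0,"dy":0,"dz":0.7,"wx":0,"wy":0,"wz":0,"grip":3},{"dx":0,"dy":0,"dz":0.7,"wx":0,"wy":0,"wz":0,"grip":3},{"dx":0,"dy":0,"dz":0.7,"wx":0,"wy":0,"wz":0,"grip":3},{"dx":0,"dy":0,"dz":0.7,"wx":0,"wy":0,"wz":0,"grip":3}])

```text
clock: 16.5
eef_pos: [0.528, 0.3734, -0.0217]
tool_rot: [0.411, 0.912, 0.0, 0.001]
ft_force: [0.1, -0.8, 4.7]
grip_width: 0.0387
grasp_force: 62.5
```

Run:
```python
from h import *
o=monitor.get_obs();e=o["eef_pos"];print(e,o["ft_force"],o["grip_width"],o["grasp_force"])
q=e.copy();q[2]=.17;inc(q,rot(41.3))
t=cw(-8,0,170);inc(t,rot(2.8));t=cw(-8,0,-13);inc(t,rot(2.8))
```

```text
[ 0.52802645  0.37337839 -0.02171428] [ 0.11146385 -0.78807092  4.67432708] 0.038728797666370496 62.50309109687805
d cm [ -0.03   0.02 -19.17] w [0.001 0.002 0.004]
d cm [-30.66 -21.91 -19.14] w [0.001 0.001 0.676]
d cm [-30.63 -21.93  -0.84] w [0.001 0.001 0.676]
```

arm_command(increments=[{"dx":0,"dy":0,"dz":-2,"wx":0,"wy":0,"wz":0,"grip":3},{"dx":0,"dy":0,"dz":-6,"wx":0,"wy":0,"wz":0,"grip":3},{"dx":0,"dy":0,"dz":-10,"wx":0,"wy":0,"wz":0,"grip":3},{"dx":0,"dy":0,"dz":-14,"wx":0,"wy":0,"wz":0,"grip":3},{"dx":-2,"dy":-1.5,"dz":-18,"wx":0,"wy":0,"wz":0.05,"grip":3},{"dx":-5,"dy":-3.6,"dz":-19.1,"wx":0,"wy":0,"wz":0.12,"grip":3},{"dx":-8,"dy":-5.7,"dz":-19.1,"wx":0,"wy":0,"wz":0.2,"grip":3},{"dx":-11,"dy":-7.9,"dz":-19.1,"wx":0,"wy":0,"wz":0.27,"grip":3},{"dx":-14,"dy":-10,"dz":-19.1,"wx":0,"wy":0,"wz":0.34,"grip":3},{"dx":-17,"dy":-12.1,"dz":-19.1,"wx":0,"wy":0,"wz":0.41,"grip":3}])

```text
clock: 17.5
eef_pos: [0.5489, 0.1643, 0.1679]
tool_rot: [0.589, 0.808, -0.001, 0.0]
ft_force: [0.8, 0.2, -3.2]
grip_width: 0.039
grasp_force: 62.1
```

Run:
```python
from h import *
o=monitor.get_obs();e=o["eef_pos"];print(e,o["ft_force"],o["grip_width"],o["grasp_force"])
t=cw(-8,0,170);inc(t,rot(2.8))
```

```text
[0.54892956 0.16425432 0.16787175] [ 0.80738843  0.20231856 -3.22416104] 0.03900332159381527 62.07175623625517
d cm [-16.31  -3.37  -0.19] w [-0.001  0.002  0.263]
```

arm_command(increments=[{"dx":-4,"dy":-0.8,"dz":0,"wx":0,"wy":0,"wz":0.07,"grip":3},{"dx":-8,"dy":-1.6,"dz":0,"wx":0,"wy":0,"wz":0.14,"grip":3},{"dx":-12,"dy":-2.4,"dz":0,"wx":0,"wy":0,"wz":0.2,"grip":3},{"dx":-15,"dy":-3.1,"dz":0,"wx":0,"wy":0,"wz":0.263,"grip":3},{"dx":-16.3,"dy":-3.4,"dz":0,"wx":0,"wy":0,"wz":0.263,"grip":3},{"dx":-16.3,"dy":-3.4,"dz":0,"wx":0,"wy":0,"wz":0.263,"grip":3},{"dx":-16.3,"dy":-3.4,"dz":0,"wx":0,"wy":0,"wz":0.263,"grip":3}])

```text
clock: 18.2
eef_pos: [0.5674, 0.001, 0.1685]
tool_rot: [0.688, 0.725, -0.0, -0.0]
ft_force: [0.8, -0.7, -2.2]
grip_width: 0.0391
grasp_force: 62.0
```

Run:
```python
from h import *
o=monitor.get_obs();e=o["eef_pos"];print(e,o["ft_force"],o["grip_width"],o["grasp_force"])
t=cw(-8,0,-9);inc(t,rot(2.8))
c=viewer.get_calibration("wrist");w,d=viewer.camera("wrist");P=cloud(d,c);Q=P-C0
cx=Q@CX*1000;cy=Q@CY*1000;z=P[...,2]*1000
m=(abs(cx)<90)&(abs(cy)<110)&(z>62)&(z<74);print("rim",m.sum(),np.percentile(cx[m],[1,99]),np.percentile(cy[m],[1,99]))
m=(abs(cx)<60)&(abs(cy)<85)&(z>2)&(z<20);print("floor",m.sum(),np.median(z[m]))
cv2.imwrite("pics/c8.png",w[:,:,::-1])
```

```text
[0.56735078 0.00102419 0.16848912] [ 0.80035882 -0.6850688  -2.16712847] 0.03906122361101766 62.01718546450138
d cm [-0.22 -0.05 17.75] w [-0.     0.     0.004]
rim 12201 [-74.76558407  74.29297979] [-97.94427456 101.72207369]
floor 17278 12.145886651201693
```

View pics/c8.png

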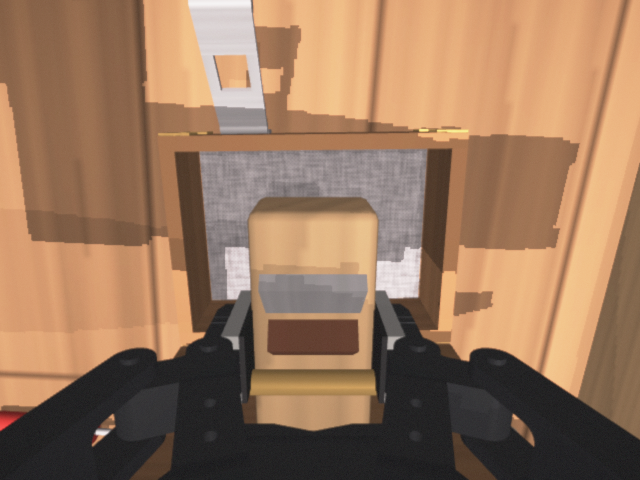

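The wrist picture shows the plane centred over the open case; the hasp is folded out at (230,60) and the rim is where expected. Lowering.

arm_command(increments=[{"dx":-0.2,"dy":0,"dz":4,"wx":0,"wy":0,"wz":0,"grip":3},{"dx":-0.2,"dy":0,"dz":8,"wx":0,"wy":0,"wz":0,"grip":3},{"dx":-0.2,"dy":0,"dz":11,"wx":0,"wy":0,"wz":0,"grip":3},{"dx":-0.2,"dy":0,"dz":14,"wx":0,"wy":0,"wz":0,"grip":3},{"dx":-0.2,"dy":0,"dz":15.5,"wx":0,"wy":0,"wz":0,"grip":3},{"dx":-0.2,"dy":0,"dz":16.5,"wx":0,"wy":0,"wz":0,"grip":3},{"dx":-0.2,"dy":0,"dz":17,"wx":0,"wy":0,"wz":0,"grip":3},{"dx":-0.2,"dy":0,"dz":17.3,"wx":0,"wy":0,"wz":0,"grip":3},{"dx":-0.2,"dy":0,"dz":17.3,"wx":0,"wy":0,"wz":0,"grip":3}])

```text
clock: 19.15
eef_pos: [0.5685, -0.0016, -0.0035]
tool_rot: [0.688, 0.725, 0.0, 0.001]
ft_force: [-0.1, -0.7, -2.2]
grip_width: 0.0391
grasp_force: 61.9
```

Expect contact near eef z ≈ -0.010 to -0.012; creeping down.

arm_command(increments=[{"dx":0,"dy":0,"dz":0.3,"wx":0,"wy":0,"wz":0,"grip":3},{"dx":0,"dy":0,"dz":0.5,"wx":0,"wy":0,"wz":0,"grip":3},{"dx":0,"dy":0,"dz":0.6,"wx":0,"wy":0,"wz":0,"grip":3},{"dx":0,"dy":0,"dz":0.7,"wx":0,"wy":0,"wz":0,"grip":3},{"dx":0,"dy":0,"dz":0.7,"wx":0,"wy":0,"wz":0,"grip":3}])

```text
clock: 19.65
eef_pos: [0.5678, -0.0021, -0.0111]
tool_rot: [0.689, 0.725, -0.0, 0.001]
ft_force: [0.1, 0.4, -2.1]
grip_width: 0.0392
grasp_force: 61.9
```

arm_command(increments=[{"dx":0,"dy":0,"dz":0.1,"wx":0,"wy":0,"wz":0,"grip":3},{"dx":0,"dy":0,"dz":0.1,"wx":0,"wy":0,"wz":0,"grip":3}])

```text
clock: 19.85
eef_pos: [0.5681, -0.0021, -0.0117]
tool_rot: [0.689, 0.725, -0.0, 0.001]
ft_force: [-0.9, 0.6, 0.4]
grip_width: 0.0387
grasp_force: 62.0
```

arm_command(increments=[{"dx":0,"dy":0,"dz":0,"wx":0,"wy":0,"wz":0,"grip":6},{"dx":0,"dy":0,"dz":0,"wx":0,"wy":0,"wz":0,"grip":6},{"dx":0,"dy":0,"dz":0,"wx":0,"wy":0,"wz":0,"grip":6},{"dx":0,"dy":0,"dz":-3,"wx":0,"wy":0,"wz":0,"grip":6},{"dx":0,"dy":0,"dz":-8,"wx":0,"wy":0,"wz":0,"grip":6},{"dx":0,"dy":0,"dz":-13,"wx":0,"wy":0,"wz":0,"grip":6},{"dx":0,"dy":0,"dz":-18,"wx":0,"wy":0,"wz":0,"grip":0},{"dx":0,"dy":0,"dz":-18,"wx":0,"wy":0,"wz":0,"grip":0}])

```text
clock: 20.65
eef_pos: [0.573, -0.0018, 0.1768]
tool_rot: [0.689, 0.725, 0.005, 0.007]
ft_force: [1.4, -1.6, -0.1]
grip_width: 0.0315
grasp_force: 0.0
```

Run:
```python
from h import *
o=monitor.get_obs();e=o["eef_pos"];print(e,o["ft_force"],o["grip_width"],o["joint_pos"].round(2))
c=viewer.get_calibration("wrist");w,d=viewer.camera("wrist");P=cloud(d,c);Q=P-C0
cx=Q@CX*1000;cy=Q@CY*1000;z=P[...,2]*1000
for lo,hi in((36,43),(45,60)):
    m=(abs(cx)<64)&(abs(cy)<60)&(z>lo)&(z<hi);q=np.stack([cx[m],cy[m]],1)/1000;print(lo,m.sum(),rect(q),np.median(z[m]))
lid()
t=cw(-8,0,300);inc(t,rot(2.8));inc(cw(140,0,300),rot(2.8))
```

```text
[ 0.57302263 -0.00178219  0.17675831] [ 1.43950982 -1.58071277 -0.1379007 ] 0.03150665811450049 [-0.    0.38  0.13  1.3  -0.    1.52]
36 3895 (array([-6.4,  1.7]), array([89.6, 40.1]), 0.1) 40.01212002483631
45 1807 (array([-14.6,   1.8]), array([39.6, 43. ]), 89.8) 51.00550059545768
scene lid-face ang 1.66 374 1114
top lid-face ang -0.02 0 0
d cm [  0.03  -0.06 -13.21] w [0.001 0.001 0.003]
d cm [-14.77  -0.1  -13.19] w [0.001 0.001 0.003]
```

Plane is in: centre (-6, 2) mm, top at 40 mm, flat and let go. Now over and behind the lid.

arm_command(increments=[{"dx":0,"dy":0,"dz":-5,"wx":0,"wy":0,"wz":0,"grip":0},{"dx":0,"dy":0,"dz":-10,"wx":0,"wy":0,"wz":0,"grip":0},{"dx":0,"dy":-0.5,"dz":-14,"wx":0,"wy":0,"wz":0,"grip":0},{"dx":-4,"dy":-0.5,"dz":-14,"wx":0,"wy":0,"wz":0,"grip":0},{"dx":-8,"dy":-0.5,"dz":-14,"wx":0,"wy":0,"wz":0,"grip":0},{"dx":-12,"dy":-0.5,"dz":-14,"wx":0,"wy":0,"wz":0,"grip":0},{"dx":-15,"dy":-0.5,"dz":-14,"wx":0,"wy":0,"wz":0,"grip":0},{"dx":-15,"dy":-0.5,"dz":-14,"wx":0,"wy":0,"wz":0,"grip":0},{"dx":-15,"dy":-0.5,"dz":-14,"wx":0,"wy":0,"wz":0,"grip":0}])

```text
clock: 21.7
eef_pos: [0.5697, -0.152, 0.3056]
tool_rot: [0.689, 0.725, -0.001, -0.002]
ft_force: [-0.6, 0.1, -0.4]
grip_width: -0.0002
grasp_force: 0.0
```

Run:
```python
from h import *
o=monitor.get_obs();e=o["eef_pos"];print(e,(e-C0)@CX,(e-C0)@CY,o["ft_force"],o["joint_pos"].round(2),o["grip_width"])
lid()
inc(cw(135,-5,158),rot(2.8))
b=(cw(135,-5,158),rot(2.8))
for f in (1.5,1.4,1.3,1.2,1.1,1,.9,.8,.7,.6,.5,.4,.3,.2,.1,.05,0):
    rho=120;x=75-rho*np.cos(f)+16*np.sin(f)+11;z=68+rho*np.sin(f)+16*np.cos(f)-32
    print(f,end=" ");inc(cw(x,-5,z),rot(2.8),base=b)
```

```text
[ 0.56969    -0.15197836  0.30562346] 0.1426247677261537 -0.004582656603866009 [-0.60175311  0.05128175 -0.37298045] [-0.26  0.42  0.53  1.68 -0.    1.26] -0.00024698954798450237
scene lid-face ang 1.66 356 1099
top lid-face ang 1.52 171 462
d cm [ 0.63 -0.06 14.88] w [-0.002  0.     0.004]
1.5 d cm [4.15 0.   0.12] w [0. 0. 0.]
1.4 d cm [ 5.36 -0.    0.1 ] w [0. 0. 0.]
1.3 d cm [6.57 0.   0.21] w [0. 0. 0.]
1.2 d cm [ 7.76 -0.    0.44] w [0. 0. 0.]
1.1 d cm [8.92 0.   0.78] w [0. 0. 0.]
1 d cm [10.04  0.    1.24] w [0. 0. 0.]
0.9 d cm [11.11 -0.    1.81] w [0. 0. 0.]
0.8 d cm [12.11  0.    2.48] w [0. 0. 0.]
0.7 d cm [13.05 -0.    3.25] w [0. 0. 0.]
0.6 d cm [13.9 -0.   4.1] w [0. 0. 0.]
0.5 d cm [14.66 -0.    5.04] w [0. 0. 0.]
0.4 d cm [15.33  0.    6.05] w [0. 0. 0.]
0.3 d cm [15.89  0.    7.13] w [0. 0. 0.]
0.2 d cm [16.34  0.    8.25] w [0. 0. 0.]
0.1 d cm [16.68  0.    9.41] w [0. 0. 0.]
0.05 d cm [16.81  0.   10.  ] w [0. 0. 0.]
0 d cm [16.9  0.  10.6] w [0. 0. 0.]
```

arm_command(increments=[{"dx":0.6,"dy":0,"dz":5,"wx":0,"wy":0,"wz":0,"grip":0},{"dx":0.6,"dy":0,"dz":10,"wx":0,"wy":0,"wz":0,"grip":0},{"dx":0.6,"dy":0,"dz":14.9,"wx":0,"wy":0,"wz":0,"grip":0},{"dx":0.6,"dy":0,"dz":14.9,"wx":0,"wy":0,"wz":0,"grip":0},{"dx":3,"dy":0,"dz":14.9,"wx":0,"wy":0,"wz":0,"grip":0},{"dx":4.8,"dy":0,"dz":15,"wx":0,"wy":0,"wz":0,"grip":0},{"dx":6,"dy":0,"dz":15,"wx":0,"wy":0,"wz":0,"grip":0},{"dx":7.2,"dy":0,"dz":15.1,"wx":0,"wy":0,"wz":0,"grip":0},{"dx":8.4,"dy":0,"dz":15.3,"wx":0,"wy":0,"wz":0,"grip":0}])

```text
clock: 22.7
eef_pos: [0.5675, -0.0674, 0.1571]
tool_rot: [0.689, 0.725, 0.001, 0.002]
ft_force: [-1.1, -1.5, 2.5]
grip_width: 0.0001
grasp_force: 1.3
```

Run:
```python
from h import *
o=monitor.get_obs();e=o["eef_pos"];print(e,(e-C0)@CX,(e-C0)@CY,o["ft_force"]);lid()
for f in (1.1,1,.9,.8,.7,.6,.5,.4,.3,.2,.1,.05,0):
    rho=120;x=75-rho*np.cos(f)+16*np.sin(f)+11;z=68+rho*np.sin(f)+16*np.cos(f)-32
    print(f,end=" ");inc(cw(x,-5,z),rot(2.8),o)
```

```text
[ 0.56749647 -0.06739829  0.15714208] 0.058038523109731864 -0.0026418534804731673 [-1.06080943 -1.47628366  2.4720611 ]
scene lid-face ang 1.34 334 1362
top lid-face ang -0.02 120 235
1.1 d cm [ 1.22 -0.24  0.69] w [0.004 0.002 0.003]
1 d cm [ 2.34 -0.23  1.15] w [0.004 0.002 0.003]
0.9 d cm [ 3.41 -0.23  1.71] w [0.004 0.002 0.003]
0.8 d cm [ 4.42 -0.23  2.38] w [0.004 0.002 0.003]
0.7 d cm [ 5.36 -0.23  3.15] w [0.004 0.002 0.003]
0.6 d cm [ 6.21 -0.24  4.  ] w [0.004 0.002 0.003]
0.5 d cm [ 6.98 -0.24  4.94] w [0.004 0.002 0.003]
0.4 d cm [ 7.65 -0.24  5.95] w [0.004 0.002 0.003]
0.3 d cm [ 8.21 -0.24  7.02] w [0.004 0.002 0.003]
0.2 d cm [ 8.67 -0.25  8.14] w [0.004 0.002 0.003]
0.1 d cm [ 9.01 -0.25  9.3 ] w [0.004 0.002 0.003]
0.05 d cm [ 9.13 -0.25  9.89] w [0.004 0.002 0.003]
0 d cm [ 9.23 -0.25 10.49] w [0.004 0.002 0.003]
```

Works: lid at about 1.2 and force small. Continuing the arc.

arm_command(increments=[{"dx":1.2,"dy":0,"dz":0.7,"wx":0,"wy":0,"wz":0,"grip":0},{"dx":2.3,"dy":0,"dz":1.2,"wx":0,"wy":0,"wz":0,"grip":0},{"dx":3.4,"dy":0,"dz":1.7,"wx":0,"wy":0,"wz":0,"grip":0},{"dx":4.4,"dy":0,"dz":2.4,"wx":0,"wy":0,"wz":0,"grip":0},{"dx":5.4,"dy":0,"dz":3.2,"wx":0,"wy":0,"wz":0,"grip":0},{"dx":6.2,"dy":0,"dz":4,"wx":0,"wy":0,"wz":0,"grip":0},{"dx":7,"dy":0,"dz":4.9,"wx":0,"wy":0,"wz":0,"grip":0},{"dx":7.6,"dy":0,"dz":6,"wx":0,"wy":0,"wz":0,"grip":0},{"dx":8.2,"dy":0,"dz":7,"wx":0,"wy":0,"wz":0,"grip":0},{"dx":8.6,"dy":0,"dz":8,"wx":0,"wy":0,"wz":0,"grip":0}])

```text
clock: 23.8
eef_pos: [0.5614, 0.0183, 0.0738]
tool_rot: [0.689, 0.725, -0.001, 0.0]
ft_force: [0.4, -1.2, 2.0]
grip_width: -0.0002
grasp_force: 0.7
```

Run:
```python
from h import *
o=monitor.get_obs();e=o["eef_pos"];print(e,(e-C0)@CX,(e-C0)@CY,o["ft_force"]);lid()
inc(cw(-34,-5,52),rot(2.8),o)
```

```text
[0.56138352 0.01834094 0.07384768] -0.027896960709738676 -0.004559164912334617 [ 0.39748119 -1.20117334  2.02386337]
scene lid-face ang 0.28 258 1455
top lid-face ang -0.02 0 0
d cm [ 0.61 -0.04  2.18] w [-0.     0.001  0.003]
```

arm_command(increments=[{"dx":0.4,"dy":0,"dz":1,"wx":0,"wy":0,"wz":0,"grip":0},{"dx":0.6,"dy":0,"dz":1.8,"wx":0,"wy":0,"wz":0,"grip":0},{"dx":0.6,"dy":0,"dz":2.2,"wx":0,"wy":0,"wz":0,"grip":0},{"dx":0.6,"dy":0,"dz":2.4,"wx":0,"wy":0,"wz":0,"grip":0},{"dx":0.6,"dy":0,"dz":2.4,"wx":0,"wy":0,"wz":0,"grip":0}])

```text
clock: 24.4
eef_pos: [0.5625, 0.024, 0.0558]
tool_rot: [0.689, 0.725, 0.002, 0.002]
ft_force: [-9.4, -0.7, 28.1]
grip_width: -0.0001
grasp_force: 13.9
```

Lid pressed shut (28 N at the fingertips). Rising and moving in front of the hasp.

arm_command(increments=[{"dx":0,"dy":0,"dz":-3,"wx":0,"wy":0,"wz":0,"grip":0},{"dx":0,"dy":0,"dz":-7,"wx":0,"wy":0,"wz":0,"grip":0},{"dx":3,"dy":-1,"dz":-11,"wx":0,"wy":0,"wz":0,"grip":0},{"dx":7,"dy":-2.5,"dz":-11,"wx":0,"wy":0,"wz":0,"grip":0},{"dx":11,"dy":-4,"dz":-11,"wx":0,"wy":0,"wz":0,"grip":0},{"dx":14,"dy":-4.5,"dz":-11,"wx":0,"wy":0,"wz":0,"grip":0},{"dx":14,"dy":-4.5,"dz":-11,"wx":0,"wy":0,"wz":0,"grip":0}])

```text
clock: 25.1
eef_pos: [0.5082, 0.1649, 0.1606]
tool_rot: [0.687, 0.727, 0.0, 0.0]
ft_force: [0.1, -0.4, -0.9]
grip_width: -0.0002
grasp_force: 0.0
```

Run:
```python
from h import *
o=monitor.get_obs();e=o["eef_pos"];print(e,(e-C0)@CX,(e-C0)@CY,o["ft_force"])
c=viewer.get_calibration("scene");w,d=viewer.camera("scene");P=cloud(d,c);Q=P-C0;cx=Q@CX*1000;cy=Q@CY*1000;z=P[...,2]*1000
m=(abs(cx)<68)&(abs(cy)<90)&(z>70)&(z<100)
A=np.c_[cx[m],cy[m],np.ones(m.sum())];k=np.linalg.lstsq(A,z[m],rcond=None)[0];print("lid plane slope",-k[0],k[1],k[2]);hasp()
inc(cw(-170,-50,52),rot(2.8));inc(cw(-170,-50,160),rot(2.8))
```

```text
[0.50816815 0.16491188 0.16056422] -0.17689246810383272 -0.0505510404961593 [ 0.09500235 -0.3855929  -0.85172997]
lid plane slope 0.003782102803437499 0.0020076446459516006 83.29779836658544
scene 43 hasp [0.77 0.81 0.84]
wrist 329 hasp [0.8  0.82 0.88]
d cm [-0.29 -0.03 10.84] w [0.    0.002 0.003]
d cm [-0.31 -0.03  0.04] w [0.    0.002 0.003]
```

arm_command(increments=[{"dx":0,"dy":0,"dz":5,"wx":0,"wy":0,"wz":0,"grip":0},{"dx":0,"dy":0,"dz":9.5,"wx":0,"wy":0,"wz":0,"grip":0},{"dx":0,"dy":0,"dz":10.8,"wx":0,"wy":0,"wz":0,"grip":0},{"dx":-1.5,"dy":0,"dz":10.8,"wx":0,"wy":0,"wz":0,"grip":0},{"dx":-2.8,"dy":0,"dz":10.8,"wx":0,"wy":0,"wz":0,"grip":0},{"dx":-4,"dy":0,"dz":10.8,"wx":0,"wy":0,"wz":0,"grip":0},{"dx":-5.2,"dy":0,"dz":10.3,"wx":0,"wy":0,"wz":0,"grip":0},{"dx":-5.5,"dy":0,"dz":9.6,"wx":0,"wy":0,"wz":0,"grip":0},{"dx":-5.6,"dy":0,"dz":8.9,"wx":0,"wy":0,"wz":0,"grip":0},{"dx":-5.6,"dy":0,"dz":8.9,"wx":0,"wy":0,"wz":0,"grip":0}])

```text
clock: 26.25
eef_pos: [0.5133, 0.1048, 0.0733]
tool_rot: [0.689, 0.725, 0.001, 0.001]
ft_force: [0.3, 0.4, -0.9]
grip_width: 0.0003
grasp_force: 0.0
```

Run:
```python
from h import *
o=monitor.get_obs();e=o["eef_pos"];print(e,(e-C0)@CX,(e-C0)@CY,o["ft_force"]);hasp()
```

```text
[0.51328261 0.10480262 0.07331429] -0.1166051295797657 -0.048379014203420834 [ 0.32421928  0.39900555 -0.85579312]
scene 52 hasp [0.15 0.19 0.23]
```

arm_command(increments=[{"dx":-0.8,"dy":0,"dz":0,"wx":0,"wy":0,"wz":0,"grip":0},{"dx":-1.4,"dy":0,"dz":0,"wx":0,"wy":0,"wz":0,"grip":0},{"dx":-1.8,"dy":0,"dz":0,"wx":0,"wy":0,"wz":0,"grip":0},{"dx":-2.1,"dy":0,"dz":0,"wx":0,"wy":0,"wz":0,"grip":0},{"dx":-2.1,"dy":0,"dz":0,"wx":0,"wy":0,"wz":0,"grip":0}])

```text
clock: 26.85
eef_pos: [0.5132, 0.0838, 0.0717]
tool_rot: [0.689, 0.725, -0.001, 0.001]
ft_force: [-0.4, -0.3, -0.9]
grip_width: 0.0002
grasp_force: 0.0
```

Run:
```python
from h import *
o=monitor.get_obs();e=o["eef_pos"];print(e,(e-C0)@CX,(e-C0)@CY,o["ft_force"]);hasp()
```

```text
[0.51320019 0.08377553 0.07167082] -0.09560717268884986 -0.049488508604240554 [-0.41878657 -0.31122047 -0.88014329]
scene 36 hasp [-0.08 -0.05  0.01]
```

arm_command(increments=[{"dx":-0.2,"dy":0,"dz":0,"wx":0,"wy":0,"wz":0,"grip":0},{"dx":-0.4,"dy":0,"dz":0,"wx":0,"wy":0,"wz":0,"grip":0},{"dx":-0.4,"dy":0,"dz":0,"wx":0,"wy":0,"wz":0,"grip":0}])

```text
clock: 27.25
eef_pos: [0.5133, 0.0832, 0.0718]
tool_rot: [0.688, 0.726, 0.002, -0.002]
ft_force: [0.1, 7.4, 0.4]
grip_width: 0.0001
grasp_force: 4.1
```

The hasp is flat against the lid (7 N, no more travel). Backing away and checking.

arm_command(increments=[{"dx":2,"dy":0,"dz":0,"wx":0,"wy":0,"wz":0,"grip":0},{"dx":6,"dy":0,"dz":0,"wx":0,"wy":0,"wz":0,"grip":0},{"dx":10,"dy":-2,"dz":-4,"wx":0,"wy":0,"wz":0,"grip":0},{"dx":13,"dy":-5,"dz":-9,"wx":0,"wy":0,"wz":0,"grip":0},{"dx":15,"dy":-8,"dz":-14,"wx":0,"wy":0,"wz":0,"grip":0},{"dx":18,"dy":-12,"dz":-14,"wx":0,"wy":0,"wz":0,"grip":0},{"dx":20,"dy":-15,"dz":-14,"wx":0,"wy":0,"wz":0,"grip":0},{"dx":20,"dy":-15,"dz":-14,"wx":0,"wy":0,"wz":0,"grip":0}])

```text
clock: 28.05
eef_pos: [0.3507, 0.2744, 0.2132]
tool_rot: [0.687, 0.727, 0.001, 0.001]
ft_force: [1.1, -1.0, -0.5]
grip_width: 0.0001
grasp_force: 0.0
```

Run:
```python
from h import *
for n in("scene","top"):
    c=viewer.get_calibration(n);w,d=viewer.camera(n);P=cloud(d,c);Q=P-C0;cx=Q@CX*1000;cy=Q@CY*1000;z=P[...,2]*1000
    m=(abs(cx)<68)&(abs(cy)<90)&(z>70)&(z<100)
    k=np.linalg.lstsq(np.c_[cx[m],cy[m],np.ones(m.sum())],z[m],rcond=None)[0];print(n,"lid slope",-k[0],k[2])
    m=(abs(cy+50)<20)&(cx<-65)&(cx>-120)&(z>98)&(z<135);print("hasp tip pts",m.sum(),cx[m].mean(),z[m].max())
    z0=np.load(n+"0.npz");P0=cloud(z0["d"],c);Q=P0-C0;cx=Q@CX*1000;cy=Q@CY*1000;z=P0[...,2]*1000
    m=(abs(cy+50)<20)&(cx<-65)&(cx>-120)&(z>98)&(z<135);print("  at start",m.sum(),cx[m].mean(),z[m].max())
print(monitor.get_obs()["eef_pos"])
cv2.imwrite("pics/end.png",np.hstack([cv2.resize(viewer.camera("scene")[0],(400,300)),cv2.resize(w,(400,300))])[:,:,::-1])
```

```text
scene lid slope 0.0033452969420133087 83.32368213841376
hasp tip pts 132 -75.33693666782445 122.45321895700455
  at start 131 -79.95432412143829 123.49304627955225
top lid slope 0.0022261278629615213 83.3813063508091
hasp tip pts 81 -80.5983862447848 123.32600182922737
  at start 88 -85.15848943854162 123.902749325554
[0.35226517 0.2734441  0.21214344]
```

View pics/end.png

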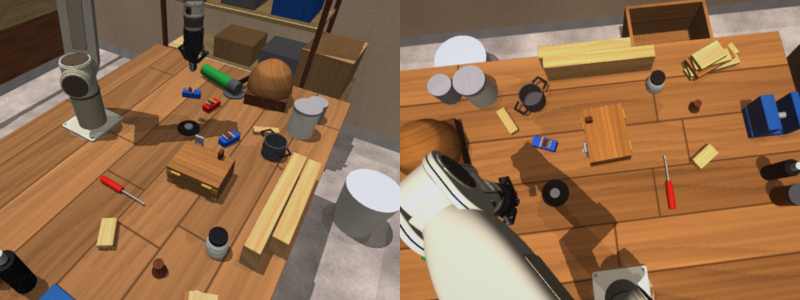

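The end picture shows the lid shut, the hasp upright at (200,140) left / (585,147) right, and the other things unmoved. The hasp lies even flatter than at the start. Handing in.

```bash
python3 -c "
from workcell import job
print(job.job_done())"
```

```text
the job is handed in; nothing more can be done
None
```

The plane is inside the case flat on its sole, the lid is shut, the hasp is up over the catch, the bystanders look unmoved in the last picture, and the job is handed in; no verdict was returned.

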